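# Pack up the heel of a strap clamp and hold it down

## Robot

A 6-joint arm with a two-finger parallel gripper is mounted at the origin on a cart in front of the work surface, level with it; the furniture and walls round the work are solid. World frame = base frame: x ahead of the robot, y to its left, z up, the work surface at z = 0. Lengths are in m, angles in rad, forces in N, time in s.
With the tool pointing down it reaches from about 0.325 to 0.75 m from the base axis. Payload 7.6 kg.
Tool frame: the origin (TCP) lies at the very end of the fingers, on their centre line; the grasp point (between the pads) lies behind it (arm.grasp_offset is the z of the grasp point in the tool frame, in m); z points along the fingers, x is the direction in which the jaws open and shut, and the axes are right-handed (so a half turn about z gives the same grasp; the last joint's range is limited). The gripper opens to 85 mm and grips with 20 to 120 N. Pads are 22 mm wide; open, the fingers measure 114 mm over their backs; the gripper's body (76 mm by 85 mm) begins 54 mm behind the grasp point. The pads swing forward as they close: fully open they stand 13 mm farther back than shut.
Start: joints at [-1.399, 0.052, 1.401, -0, 1.689, -0.07], TCP at [0.126, -0.51, 0.204] pointing down, gripper open.
Joint ranges: [-2.9, 2.9], [-0.91, 2.17], [0.12, 2.37], [-1.06, 4.2], [0.26, 2.73], [-2.93, 2.93]. Speed limits (rad/s): [2.57, 2.57, 3.01, 3.14, 3.14, 3.14].

## Interface

Orientations are given as a rotation vector (axis times angle).
In Python, from cell import read_state, imaging, workorder, arm gives the robot as it stands. The module is installed in compiled form; this text tells all that it offers.
- The arm moves only by the tool drive_tool, never from a script. Its argument "deltas" is a list of rows, each a list of 3 entries, a list of its own where there are three numbers: the shift along the tool's x, y, z as a fraction of full scale, then the turn, a rotation vector about the tool's x, y, z as a fraction of full scale, then the opening, from -1 (shut) to 1 (fully open). A call has 1 to 20 rows; each row shifts and turns the commanded pose from where the row before left it, along the tool's axes as they then stand; what a row does not reach is not made up. Full scale, the value 1, is 0.06 m for a shift and 0.15 rad for a turn. A row lasts 1/8 s, in which the tool goes at most 62.5 mm and 10.7 degrees, less where a joint would pass 70% of its speed; a pose out of reach is approached as far as the arm can. A call with a number of a shift or a turn outside -1 to 1 is refused whole. A call with a gripper value outside its range is refused whole. The fingers move at their own pace and stop on an object; "force" is the grip in N (left out, the last holds). Time passes only in rows, so rows that do not move let the fingers close. It gives the time, the measured TCP pose, the force and the opening at its end, in the units of the state.
- read_state(): the state, without advancing time (a new reading comes with each control period).
- imaging.snapshot(name): name is "scene" or "side" or "wrist"; returns (picture, depth): 400x640x3 uint8, red, green, blue; 400x640 float32, m along the optical axis (not along the pixel's ray), 0 where there is no reading.
- imaging.camera_info(name): a dict with "vfov" (degrees; the focal length in pixels is half the picture's height over the tangent of half this angle, whatever the lens; pixels are square), "cx", "cy" (the principal point, pixels), "position" and "rotation" of the camera in the world. Camera axes: x right, y down, z forward; pixel columns grow to the right and rows downward; lengths in m; the calibration is good to about 2 mm. A picture is of the moment at which its call begins: read the wrist's pose just before it. camera_info takes no time and is no camera call; for the wrist camera it gives the pose at the moment of the call.
- workorder.finish_job(): hands the job in, once; it reports no verdict.
The state is a dict: "time_s": time; "q": joint angles; "qvel": joint speeds; "effort": joint torques, N m; "tcp_pos": TCP position; "tcp_rot": TCP orientation; "ft_force": force on the tool from outside, world axes, zero at the start; "wrist_torque": the same for the moment, N m; "finger_gap": finger opening in m.
Only numpy, scipy, OpenCV 4.12 (cv2) and the standard library are available. Lean on these libraries where they do the work, as an engineer would, in place of code of your own. Each camera call takes 0.05 s, during which the arm holds its last target.

## Task

Finish packing up the heel of the strap clamp on the slotted base plate, where one steel packing plate already lies on the support pad: swing the strap a quarter turn to the left, right to its stop, and lay further plates flat and squarely on the first, so many that the strap, brought back, passes clear over the stack but can then be pressed down onto it before its lift spring goes solid. Swing the strap all the way back, press its heel down firmly on the packing by the black knob, and finish still holding it down there so that I can run the nut home; leave a spare plate on the bench and do not shift the other things lying about.

Things in the scene. Friction and masses are not known exactly. Their poses are not given: they have to be found in the camera images.
- swing (a joint): the strap's swing about the upright stud (rad): 0 = shut, the heel over the support pad and the toe on the grey casting; 1.571 = open, a quarter turn clockwise seen from above, the heel out to the base plate's left (+y of point pad). It has a stop at either end, a little friction (about 1.5 N at the knob) and stays where it is left. The stud's axis is upright, 85 mm from the middle of the pad along +x of point pad (and so 85 mm from the knob, level).
- strap (a joint): the strap's rocking on its toe (rad): 0 = heel raised by the lift spring, 0.105 = heel fully down, spring solid (stop). The heel foot sinks 15.5 mm per 0.1 rad, 16 mm in all, and springs up again when let go; at the knob this takes about 2 to 3 N at first and 8 N at the bottom.
- knob (a point): middle of the black upright cylindrical knob on the strap's heel, 24 mm across and 28 mm high, made to be pinched or pushed; the strap's top lies 18 mm below this point. The strap is a slotted steel bar 186 mm long, 32 mm wide and 14 mm thick; its heel end reaches 21 mm beyond the knob. Its z axis is the knob's axis, its x axis points along the strap to the toe.
- foot (a point): lowest point of the strap's rounded heel foot (a 24 mm round bar across the strap, 29 mm long), straight below the knob, 36 mm under point knob; this is what bears on the packing. At the start its height above point pad is 27 to 44 mm, and 12 mm less above the first plate
- pad (a point): middle of the top face of the support pad, a bright steel rectangle 66 mm (x) by 44 mm (y), 20 mm above the bench, on the slotted base plate (270 x 96 mm, its top 16 mm above the bench). The x axis points along the base plate to the stud and the casting, y to the left, z up. Plates lie squarely with their long side along x
- plate0_mid (a point): centre of the packing plate that already lies flat on the support pad (within 5 mm of its middle): ground steel, 56 mm (x) by 34 mm (y) by 12 mm thick (z), 0.15 kg, not fastened; this point is 6 mm above its underside. It stays there as the bottom of the stack
- plate1_mid (a point): centre of a loose ground-steel packing plate like the one on the pad, 56 mm (x) by 34 mm (y) by 12 mm thick (z), 0.15 kg, lying flat on the bench at the start; this point is 6 mm above its underside. One or both loose plates are needed, according to the gap
- plate2_mid (a point): centre of a loose ground-steel packing plate like the one on the pad, 56 mm (x) by 34 mm (y) by 12 mm thick (z), 0.15 kg, lying flat on the bench at the start; this point is 6 mm above its underside. One or both loose plates are needed, according to the gap
- oiler: bystander, to be left alone: the oil can, origin at the centre of its underside
- bolt_a: bystander, to be left alone: the larger standing bolt, origin at the centre of its underside
- bolt_b: bystander, to be left alone: the smaller standing bolt, origin at the centre of its underside
- small_tin: bystander, to be left alone: the small tin, origin at the centre of its underside
- square: bystander, to be left alone: the try square, origin at the centre of its underside
- scriber: bystander, to be left alone: the scriber, a thin pointed steel rod lying between the loose plates, origin at the centre of its underside
Things that resemble listed ones, but are neither listed nor needed, are in the scene too. What is shaped like the part that bears plate2_mid but brown or green is not meant.

How it is judged:
On the way, in this order (a step that is already met when the one before it is completed fails the run):
1. the strap is swung a quarter turn clear, to its open stop (value of joint swing above 1.45 rad), for 0.2 s.
2. a further packing plate lies squarely on the first ((((horizontal distance between plate1_mid and pad below 0.015 m and angle between plate1_mid's own z axis and vertical below 0.07 rad and angle between the x axis of plate1_mid and the x axis of pad, either way round below 0.25 rad) and z of plate1_mid in the frame of pad between 0.015 and 0.021 m) or ((horizontal distance between plate2_mid and pad below 0.015 m and angle between plate2_mid's own z axis and vertical below 0.07 rad and angle between the x axis of plate2_mid and the x axis of pad, either way round below 0.25 rad) and z of plate2_mid in the frame of pad between 0.015 and 0.021 m))), for 0.2 s.
3. the strap is back over the packing (value of joint swing below 0.12 rad), for 0.2 s.
At the end, for the whole second after the job is handed in: Strap shut (swing < 0.12 rad), held down by the fingers (> 3 N), its foot bearing > 3 N on a stack of two or three plates, not at its stop (strap < 0.1035); each plate is in the stack (flat within 0.07 rad, square within 0.25, within 15 mm of the pad's middle) or on the bench 70 mm away (value of joint swing below 0.12 rad and value of joint strap below 0.1035 rad and (((horizontal distance between plate1_mid and pad below 0.015 m and angle between plate1_mid's own z axis and vertical below 0.07 rad and angle between the x axis of plate1_mid and the x axis of pad, either way round below 0.25 rad) and contact force between plate1 and strap above 3 N) or ((horizontal distance between plate2_mid and pad below 0.015 m and angle between plate2_mid's own z axis and vertical below 0.07 rad and angle between the x axis of plate2_mid and the x axis of pad, either way round below 0.25 rad) and contact force between plate2 and strap above 3 N)) and horizontal distance between plate0_mid and pad below 0.015 m and angle between plate0_mid's own z axis and vertical below 0.07 rad and angle between the x axis of plate0_mid and the x axis of pad, either way round below 0.25 rad and ((horizontal distance between plate1_mid and pad below 0.015 m and angle between plate1_mid's own z axis and vertical below 0.07 rad and angle between the x axis of plate1_mid and the x axis of pad, either way round below 0.25 rad) or (horizontal distance between plate1_mid and pad above 0.07 m and height (world z) of plate1_mid below 0.02 m)) and ((horizontal distance between plate2_mid and pad below 0.015 m and angle between plate2_mid's own z axis and vertical below 0.07 rad and angle between the x axis of plate2_mid and the x axis of pad, either way round below 0.25 rad) or (horizontal distance between plate2_mid and pad above 0.07 m and height (world z) of plate2_mid below 0.02 m)) and contact force between the fingers and strap above 3 N and z of foot in the frame of pad above 0.0215 m); the arm keeps its last pose, push and grip.
It fails at once if one of the bystanders is moved more than 30 mm (distance of any of oiler, bolt_a, bolt_b, small_tin, square, scriber from where it was at the start of the episode above 0.03 m).
It also fails if it takes over 64 s, if anything falls off the work surface, if the arm or the gripper's body presses on something with over 40 N, if the wrist force passes 120 N, or if a joint passes its speed limit or range.

## Working session

There is one attempt and no reset: what is moved stays moved. The work goes in short steps, Python scripts to look and compute and a tool call to move; the robot and the scene stay as the last step left them, time stands still between calls to the robot, and variables do not carry over. Pictures are saved under pics/ and viewed, and the job is handed in when it is done.

Besides the shell and the picture viewer there is one more tool, called after "Call:" by a JSON object that holds its "method" and its "body". drive_tool: Moves the arm, as the interface text tells. Its arguments: {"type":"object","properties":{"deltas":{"type":"array"},"force":{"type":"number"}},"required":["deltas"]}

```bash
mkdir -p pics
cat > h.py <<'E'
import numpy as np, cv2
from cell import read_state, imaging, workorder, arm
from scipy.spatial.transform import Rotation as R
def snap(n,name=None):
    info=imaging.camera_info(n); p,d=imaging.snapshot(n)
    if name: cv2.imwrite('pics/'+name+'.png',p[:,:,::-1])
    np.savez('/tmp/%s.npz'%(name or n),p=p,d=d,pos=info['position'],rot=np.array(info['rotation']),vfov=info['vfov'],cx=info['cx'],cy=info['cy'])
    return p,d,info
class C:
    def __init__(s,name):
        z=np.load('/tmp/%s.npz'%name); s.p=z['p'];s.d=z['d'];s.pos=z['pos'];s.rot=z['rot']
        if s.rot.ndim==1: s.rot=R.from_rotvec(s.rot).as_matrix() if s.rot.size==3 else R.from_quat(s.rot).as_matrix()
        s.f=200/np.tan(np.radians(float(z['vfov']))/2);s.cx=float(z['cx']);s.cy=float(z['cy'])
    def ray(s,u,v): return s.rot@np.array([(u-s.cx)/s.f,(v-s.cy)/s.f,1.])
    def plane(s,u,v,z): r=s.ray(u,v); return s.pos+r*(z-s.pos[2])/r[2]
    def pt(s,u,v): return s.pos+s.ray(u,v)*s.d[int(v),int(u)]
    def cloud(s):
        v,u=np.mgrid[0:400,0:640]
        r=np.stack([(u-s.cx)/s.f,(v-s.cy)/s.f,np.ones_like(u,float)],-1)*s.d[...,None]
        return r@s.rot.T+s.pos
    def proj(s,P): c=s.rot.T@(np.array(P)-s.pos); return s.cx+s.f*c[0]/c[2], s.cy+s.f*c[1]/c[2]
E
python3 - <<'E'
from h import *
for n in ['scene','side','wrist']:
    p,d,i=snap(n,n+'0'); print(n,i,(d>0).mean())
print(read_state(),arm.grasp_offset)
E
```

```text
scene {'vfov': 45.67635483213788, 'cx': 324.73794437760176, 'cy': 192.63453761151803, 'position': array([ 0.02958832, -0.75454359,  1.19306266]), 'rotation': array([-2.33291365,  1.05817036, -0.31595195])} 0.995953125
side {'vfov': 54.965752826312524, 'cx': 318.5329468621134, 'cy': 194.11839951180187, 'position': array([0.4991829 , 0.78752935, 0.84343905]), 'rotation': array([-0.11034724,  2.77197175, -1.36656081])} 0.99609375
wrist {'vfov': 69.95771880739419, 'cx': 323.5927814310552, 'cy': 200.1541570330226, 'position': array([ 0.19532948, -0.49211908,  0.3736769 ]), 'rotation': array([ 2.28735749, -1.79073492, -0.26171857])} 0.99598046875
{'time_s': 0.15, 'q': array([-1.39924496e+00,  5.26506335e-02,  1.40147201e+00, -1.37196338e-05,
        1.68854851e+00, -7.03103729e-02]), 'qvel': array([-0.00093621, -0.00147759, -0.00316986,  0.00188341, -0.00071293,
       -0.00025955]), 'effort': array([ 8.67599065e-04, -3.81951177e+01, -3.60423446e+01, -1.36344424e-04,
        4.63810560e-03, -5.87356404e-07]), 'tcp_pos': array([ 0.12571541, -0.50948187,  0.20349744]), 'tcp_rot': array([-2.47264130e+00,  1.93679342e+00,  1.27104943e-03]), 'ft_force': array([ 0.0322753 , -0.00621049,  0.31284177]), 'wrist_torque': array([-0.03814446, -0.04538222, -0.00617982]), 'finger_gap': 0.08527302524632477} -0.0187
```

View pics/scene0.png

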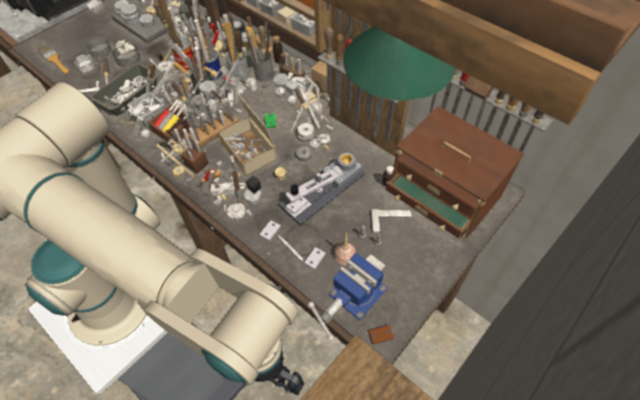

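View pics/side0.png

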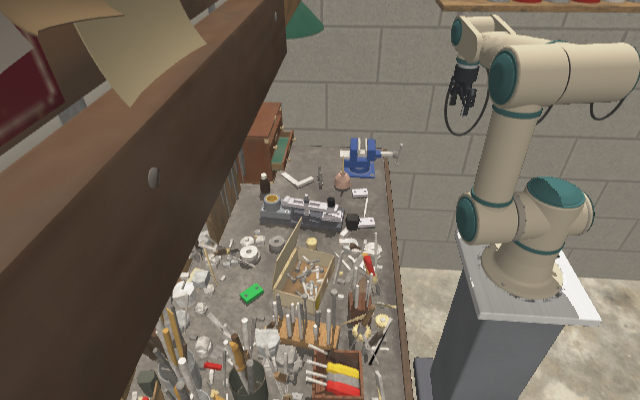

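View pics/wrist0.png

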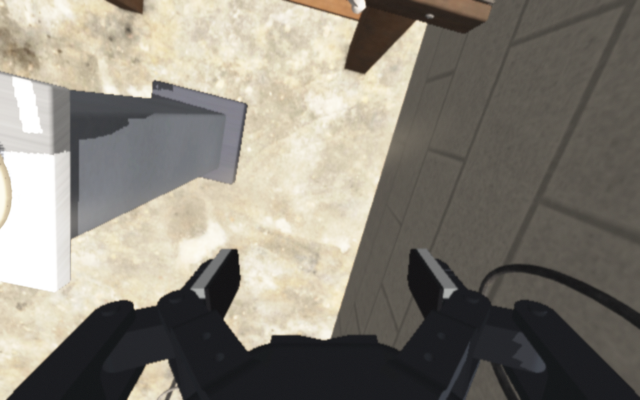

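Scene view: white/steel loose plates at about (270,229) and (314,258) with the scriber between; the base plate with the strap runs from about (290,205) to (355,170). The green block (270,120) and the brown one (381,334) are decoys. I'll enlarge both views.

Run:
```python
from h import *
c=C('scene0'); cv2.imwrite('pics/s0c.png',cv2.resize(c.p[140:290,230:420,::-1],None,fx=4,fy=4,interpolation=cv2.INTER_CUBIC))
s=C('side0'); cv2.imwrite('pics/d0c.png',cv2.resize(s.p[150:260,230:390,::-1],None,fx=5,fy=5,interpolation=cv2.INTER_CUBIC))
for u,v in [(270,229),(314,258),(293,188),(345,160),(290,247),(300,210)]: print(u,v,c.pt(u,v).round(3))
```

```text
270 229 [ 0.439 -0.161  0.012]
314 258 [ 0.453 -0.32   0.013]
293 188 [ 0.544 -0.161  0.104]
345 160 [ 0.753 -0.179  0.048]
290 247 [ 0.436 -0.243  0.007]
300 210 [ 0.538 -0.188  0.025]
```

View pics/s0c.png

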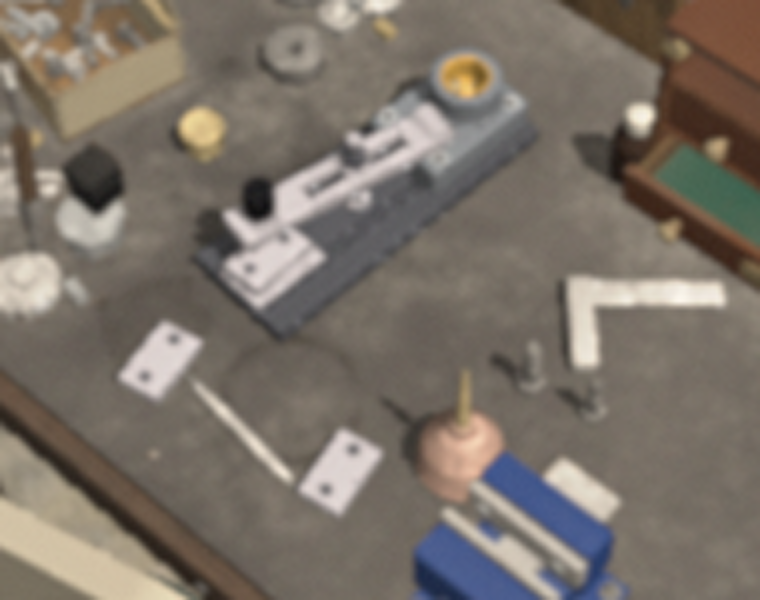

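View pics/d0c.png

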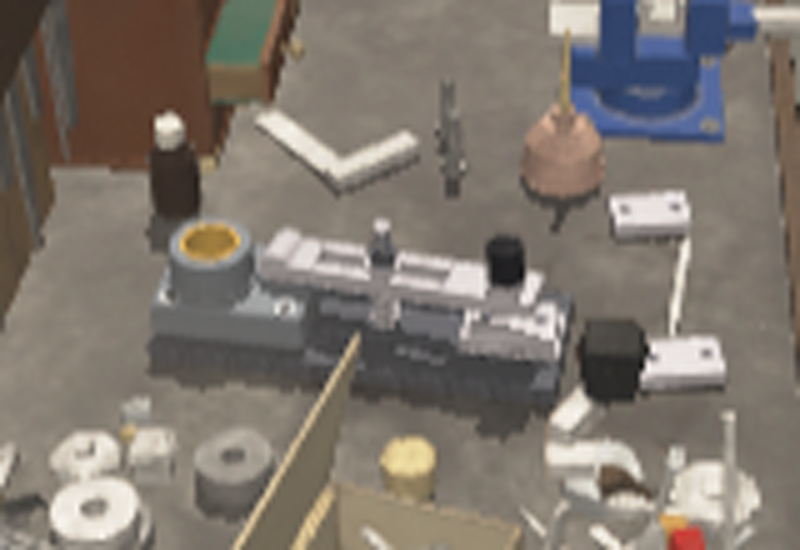

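```bash
cat >> h.py <<'E'
def plan(pos,yaw_x=None,rows=None,cmd=None):
    """print per-tool-axis shift (m) & turn to reach pos, with tool down and tool x at world angle yaw_x"""
    st=read_state(); Rm=R.from_rotvec(st['tcp_rot']).as_matrix(); p=st['tcp_pos']
    if yaw_x is None: Rt=Rm
    else:
        x=np.array([np.cos(yaw_x),np.sin(yaw_x),0]); z=np.array([0,0,-1.]); Rt=np.stack([x,np.cross(z,x),z],1)
    t=R.from_matrix(Rm.T@Rt).as_rotvec(); d=Rm.T@(np.array(pos)-p)
    print('t',round(st['time_s'],2),'tcp',p.round(4),'gap',round(st['finger_gap'],4),'F',st['ft_force'].round(1),'xang',np.degrees(np.arctan2(Rm[1,0],Rm[0,0])).round(2),'zax',Rm[:,2].round(4))
    print('need tool shift m',d.round(4),'units',(d/.06).round(3),'turn units',(t/.15).round(3))
    print('shift after turn, units',(Rt.T@(np.array(pos)-p)/.06).round(3))
E
python3 - <<'E'
from h import *
plan([0.5,-0.2,0.36],-np.pi/2)
plan([0.5,-0.2,0.36],np.pi/2)
st=read_state();Rm=R.from_rotvec(st['tcp_rot']).as_matrix();print(Rm.round(3))
s=C('side0');c=C('scene0')
for u,v in [(331,202),(352,221),(311,243),(337,212),(253,188)]: print(u,v,s.pt(u,v).round(3))
# base plate orientation from height cloud
P=c.cloud(); z=P[...,2]
m=(abs(z-0.016)<0.003)&(P[...,0]>.48)&(P[...,0]<.85)&(P[...,1]<-.05)&(P[...,1]>-.3)
print(m.sum(),cv2.minAreaRect((P[m][:,:2]*1000).astype(np.float32)))
for z0,n in [(0.012,'lp')]:
  m=(abs(z-.012)<.003)&(P[...,0]>.40)&(P[...,0]<.5)&(P[...,1]<-.1)&(P[...,1]>-.36)&(c.p.min(-1)>150)
  nn,l,stt,ce=cv2.connectedComponentsWithStats(m.astype(np.uint8))
  for i in range(1,nn):
    if stt[i,4]>30: q=P[l==i]; print(stt[i],q.mean(0).round(4),cv2.minAreaRect((q[:,:2]*1000).astype(np.float32)))
E
```

```text
t 0.15 tcp [ 0.1257 -0.5095  0.2035] gap 0.0853 F [ 0.  -0.   0.3] xang -76.14 zax [-2.0e-04  1.1e-03 -1.0e+00]
need tool shift m [-0.211  -0.4375 -0.1562] units [-3.517 -7.292 -2.604] turn units [0.    0.007 1.612]
shift after turn, units [-5.158 -6.238 -2.608]
t 0.15 tcp [ 0.1257 -0.5095  0.2035] gap 0.0853 F [ 0.  -0.   0.3] xang -76.14 zax [-2.0e-04  1.1e-03 -1.0e+00]
need tool shift m [-0.211  -0.4375 -0.1562] units [-3.517 -7.292 -2.604] turn units [-1.0000e-02  1.0000e-03 -1.9332e+01]
shift after turn, units [ 5.158  6.238 -2.608]
[[ 0.24  -0.971 -0.   ]
 [-0.971 -0.24   0.001]
 [-0.001 -0.    -1.   ]]
331 202 [ 0.55  -0.147  0.094]
352 221 [ 0.484 -0.044  0.111]
311 243 [ 0.603 -0.033  0.025]
337 212 [ 0.532 -0.177  0.03 ]
253 188 [ 0.848 -0.326  0.001]
704 ((636.7978515625, -157.08328247070312), (250.2718505859375, 329.49609375), 83.83619689941406)
[260 221  20  19 144] [ 0.4368 -0.1603  0.0122] ((436.90673828125, -160.3386688232422), (56.439239501953125, 34.72428894042969), 10.728034019470215)
[305 248  20  21 158] [ 0.4551 -0.3191  0.0119] ((456.00250244140625, -318.3279724121094), (57.033966064453125, 33.64336395263672), 9.68386459350586)
```

Call:
{"method": "drive_tool", "body": {"deltas": [[[0, 0, -0.8], [0, 0, 0], 1], [[-0.4, -0.8, -0.8], [0, 0, 0], 1], [[-0.4, -0.8, -0.5], [0, 0, 0], 1], [[-0.4, -0.8, -0.5], [0, 0, 0], 1], [[-0.4, -0.8, 0], [0, 0, 0], 1], [[-0.4, -0.8, 0], [0, 0, 0], 1], [[-0.4, -0.8, 0], [0, 0, 0], 1], [[-0.4, -0.8, 0], [0, 0, 0], 1], [[-0.4, -0.8, 0], [0, 0, 0], 1], [[-0.3, -0.9, 0], [0, 0, 0], 1], [[0, 0, 0], [0, 0, 0.8], 1], [[0, 0, 0], [0, 0, 0.8], 1], [[0, 0, 0], [0, 0, 0], 1]]}}

```text
time_s: 1.78
tcp_pos: [0.4954, -0.2054, 0.3534]
tcp_rot: [2.225, -2.218, -0.001]
ft_force: [0.1, -0.1, 0.7]
finger_gap: 0.0854
```

Run:
```python
from h import *
plan([0.5,-0.2,0.36],-np.pi/2)
snap('wrist','w1'); snap('scene','s1')
```

```text
t 1.77 tcp [ 0.4954 -0.2054  0.3534] gap 0.0854 F [ 0.1 -0.1  0.7] xang -89.82 zax [-6.e-04  2.e-04 -1.e+00]
need tool shift m [-0.0054 -0.0046 -0.0066] units [-0.09  -0.077 -0.11 ] turn units [0.004 0.001 0.021]
shift after turn, units [-0.09  -0.077 -0.11 ]
```

View pics/w1.png

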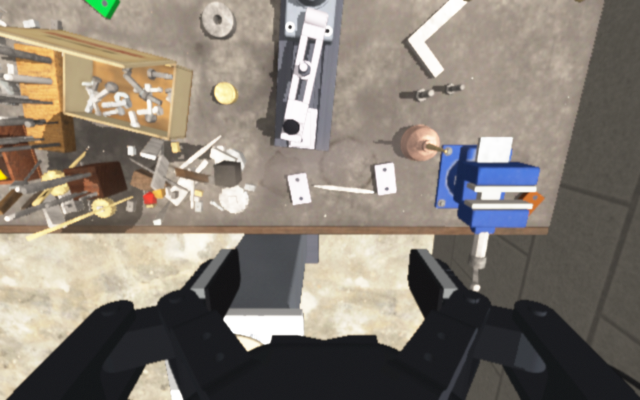

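Call:
{"method": "drive_tool", "body": {"deltas": [[[-0.4, 0, 0.8], [0, 0, 0], 1], [[-0.4, 0, 0.8], [0, 0, 0], 1], [[0, 0, 0.8], [0, 0, 0], 1], [[0, 0, 0], [0, 0, 0], 1], [[0, 0, 0], [0, 0, 0], 1]]}}

```text
time_s: 2.5
tcp_pos: [0.496, -0.1582, 0.2123]
tcp_rot: [-2.223, 2.218, -0.005]
ft_force: [0.1, -0.3, -0.1]
finger_gap: 0.0856
```

Run:
```python
from h import *
plan([0.5,-0.2,0.36],-np.pi/2)
snap('wrist','w2')
c=C('w2');print(c.pos,c.f)
cv2.imwrite('pics/w2c.png',cv2.resize(c.p[0:300,200:540,::-1],(680,600),interpolation=cv2.INTER_CUBIC))
```

```text
t 2.5 tcp [ 0.496  -0.1582  0.2123] gap 0.0856 F [ 0.1 -0.3 -0.1] xang -89.88 zax [ 0.003  -0.0013 -1.    ]
need tool shift m [ 0.042  -0.0044 -0.1476] units [ 0.7   -0.073 -2.46 ] turn units [-0.02  -0.009  0.014]
shift after turn, units [ 0.697 -0.067 -2.461]
[ 0.56713538 -0.15750581  0.38283259] 285.8540261884617
```

View pics/w2.png

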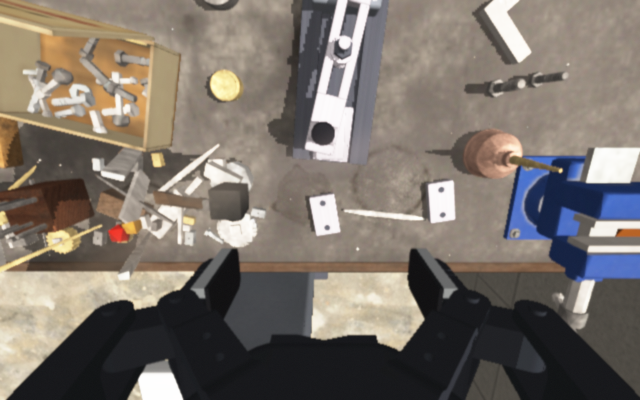

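View pics/w2c.png

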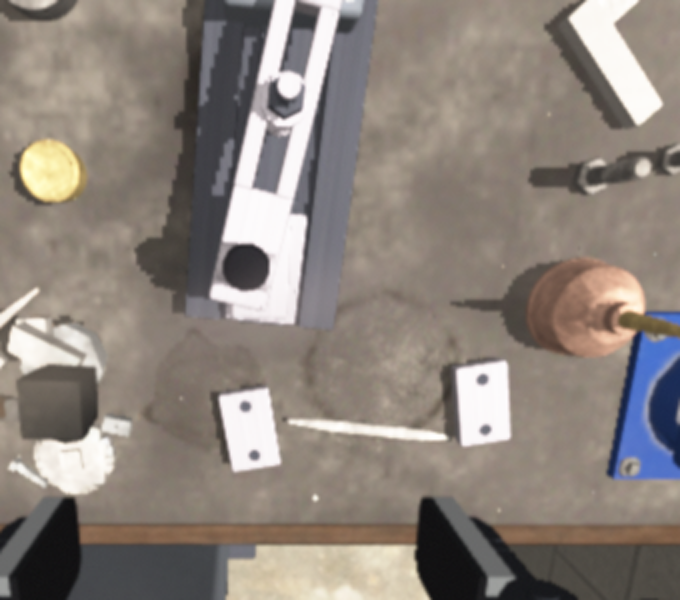

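Run:
```python
from h import *
c=C('w2');P=c.cloud();z=P[...,2];hsv=cv2.cvtColor(c.p,cv2.COLOR_RGB2HSV)
for u,v in [(322,130),(322,125),(322,136),(332,110),(335,100),(350,60),(317,155),(330,152),(345,150),(348,125),(360,130),(303,140),(343,47),(343,80),(325,215),(441,200),(229,195)]: print(u,v,c.pt(u,v).round(4),c.p[v,u])
def rect(m,n):
    k,l,s,_=cv2.connectedComponentsWithStats(m.astype(np.uint8))
    for i in range(1,k):
        if s[i,4]>150:
            q=P[l==i]; (cx,cy),(w,h),a=cv2.minAreaRect((q[:,:2]*1000).astype(np.float32)); print(n,s[i],q.mean(0).round(4),'rect',round(cx,1),round(cy,1),round(w,1),round(h,1),round(a,1))
reg=(P[...,0]>.38)&(P[...,0]<.72)&(P[...,1]<-.07)&(P[...,1]>-.38)
br=c.p.min(-1)>140
rect(reg&(abs(z-.012)<.004)&br,'loose')
rect(reg&(abs(z-.032)<.004)&br&(P[...,1]>-.25),'plate0')
rect(reg&(c.p.max(-1)<70)&(z>.08),'knob')
rect(reg&(abs(z-.016)<.004)&(P[...,1]>-.25)&(P[...,0]>.48),'base')
```

```text
322 130 [ 0.5546 -0.1562  0.0991] [50 48 52]
322 125 [ 0.5593 -0.1562  0.1007] [49 48 51]
322 136 [ 0.549  -0.1562  0.1001] [56 53 57]
332 110 [ 0.5737 -0.1666  0.0676] [252 250 251]
335 100 [ 0.5836 -0.1696  0.0672] [252 249 250]
350 60 [ 0.6222 -0.1844  0.0647] [249 245 246]
317 155 [ 0.522  -0.1499  0.0328] [241 234 235]
330 152 [ 0.53   -0.1648  0.0691] [244 238 240]
345 150 [ 0.5267 -0.1848  0.0198] [243 238 239]
348 125 [ 0.5572 -0.1877  0.0209] [249 246 247]
360 130 [ 0.5511 -0.2032  0.0169] [127 125 132]
303 140 [ 0.5388 -0.1321  0.018 ] [71 69 73]
343 47 [ 0.6276 -0.1752  0.0954] [246 241 243]
343 80 [ 0.6032 -0.1777  0.0653] [245 241 242]
325 215 [ 0.4373 -0.16    0.0119] [250 246 247]
441 200 [ 0.4593 -0.3165  0.0127] [252 250 251]
229 195 [ 0.4931 -0.0653  0.1127] [110 101  93]
loose [484   0  34  55 806] [ 0.6697 -0.3617  0.0128] rect 667.4 -366.0 62.5 21.5 40.8
loose [428 180  27  43 976] [ 0.4574 -0.3168  0.0126] rect 456.4 -317.3 56.2 34.3 9.2
loose [309 194  31  42 938] [ 0.4383 -0.159   0.0127] rect 437.3 -159.1 56.3 33.9 9.8
plate0 [316 112  29  47 393] [ 0.5355 -0.1734  0.0326] rect 545.3 -165.7 33.1 54.6 88.7
knob [312 123  22  21 363] [ 0.5522 -0.1564  0.1001] rect 551.7 -156.7 20.3 18.8 89.7
knob [    7   249   633   151 46069] [ 0.5054 -0.1579  0.3173] rect 524.9 -157.8 149.2 84.6 89.7
base [ 292    0   43  160 2877] [ 0.6123 -0.1376  0.0165] rect 602.3 -143.2 36.7 176.8 84.4
base [ 344    0   45  165 3029] [ 0.6013 -0.2099  0.0165] rect 600.3 -210.2 29.7 185.1 82.2
base [339  13  18  26 305] [ 0.6667 -0.185   0.0166] rect 665.9 -184.7 14.2 24.8 76.9
base [326  65  19  32 357] [ 0.6076 -0.1707  0.0166] rect 608.1 -170.9 14.3 34.0 76.4
```

Run:
```python
from h import *
c=C('w2');P=c.cloud();z=P[...,2]
reg=(P[...,0]>.5)&(P[...,0]<.78)&(P[...,1]<-.1)&(P[...,1]>-.27)
m=reg&(z>.058)&(z<.074)
k,l,s,_=cv2.connectedComponentsWithStats(m.astype(np.uint8));i=1+s[1:,4].argmax();q=P[l==i]
print(s[i],q.mean(0),cv2.minAreaRect((q[:,:2]*1000).astype(np.float32)))
A=np.c_[q[:,:2],np.ones(len(q))];print('plane',np.linalg.lstsq(A,q[:,2],rcond=None)[0])
# stud tip
m=reg&(z>.085)&(P[...,0]>.59); q=P[m];print('stud',len(q),q.mean(0),q.min(0),q.max(0))
# base edges
m=reg&(abs(z-.016)<.005)
rows=[]
for v in range(10,150,5):
    pass
for side in (0,1):
    pts=[]
    for v in range(5,150,5):
        us=np.where((z[v]>.012)&(z[v]<.022)&(P[v,:,1]<-.09)&(P[v,:,1]>-.25))[0]
        if len(us): u=us[0] if side==0 else us[-1]; pts.append(P[v,u,:2])
    pts=np.array(pts);f=np.polyfit(pts[:,0],pts[:,1],1);r=pts[:,1]-np.polyval(f,pts[:,0]);g=abs(r)<.004
    f=np.polyfit(pts[g,0],pts[g,1],1);print('edge',side,f,np.degrees(np.arctan(f[0])),g.sum(),len(g),np.polyval(f,.55))
```

```text
[ 305    0   66  156 3183] [ 0.60614551 -0.17016206  0.06536225] ((604.5208129882812, -169.6168670654297), (32.166465759277344, 154.96173095703125), 76.33210754394531)
plane [-0.05208316  0.01451551  0.09940221]
stud 142 [ 0.63022229 -0.1758346   0.0947888 ] [ 0.62562093 -0.18097593  0.085278  ] [ 0.63583683 -0.17084413  0.09842283]
edge 0 [-0.09147539 -0.07080654] -5.226607858292027 29 29 -0.12111800092808234
edge 1 [-0.09285164 -0.16487981] -5.304796979128567 29 29 -0.21594821186319818
```

Run:
```python
from h import *
plan([0.552,-0.1565,0.13],-np.pi/2)
print(read_state()['q'])
```

```text
t 2.55 tcp [ 0.4963 -0.1583  0.2129] gap 0.0854 F [-0.4  0.   1.2] xang -89.9 zax [ 0.0043 -0.0018 -1.    ]
need tool shift m [-0.0019 -0.0554  0.0831] units [-0.031 -0.923  1.385] turn units [-0.029 -0.012  0.012]
shift after turn, units [-0.03  -0.929  1.381]
[-3.79644954e-01  3.44563477e-02  1.40171577e+00 -9.42247560e-05
  1.70075983e+00  1.18931695e+00]
```

Call:
{"method": "drive_tool", "body": {"deltas": [[[0, -0.5, 0.4], [0, 0, 0], 0.3], [[-0.03, -0.43, 0.5], [0, 0, 0], 0.3], [[0, 0, 0.5], [0, 0, 0], 0.3], [[0, 0, 0], [0, 0, 0], 0.3], [[0, 0, 0], [0, 0, 0], 0.3], [[0, 0, 0], [0, 0, 0], 0.3]], "force": 30}}

```text
time_s: 3.3
tcp_pos: [0.552, -0.1562, 0.1284]
tcp_rot: [-2.222, 2.219, -0.006]
ft_force: [-0.3, 0.4, 0.5]
finger_gap: 0.0552
```

Run:
```python
from h import *
plan([0.552,-0.1565,0.075],-np.pi/2)
snap('wrist','w3');snap('side','d3')
s=C('side0');s=C('d3');cv2.imwrite('pics/d3c.png',cv2.resize(s.p[130:260,230:390,::-1],None,fx=4,fy=4,interpolation=cv2.INTER_CUBIC))
```

```text
t 3.3 tcp [ 0.552  -0.1562  0.1284] gap 0.0552 F [-0.3  0.4  0.5] xang -89.91 zax [ 0.0038 -0.0015 -1.    ]
need tool shift m [0.0002 0.0002 0.0534] units [0.004 0.003 0.889] turn units [-0.025 -0.01   0.01 ]
shift after turn, units [ 0.005 -0.     0.889]
```

View pics/w3.png

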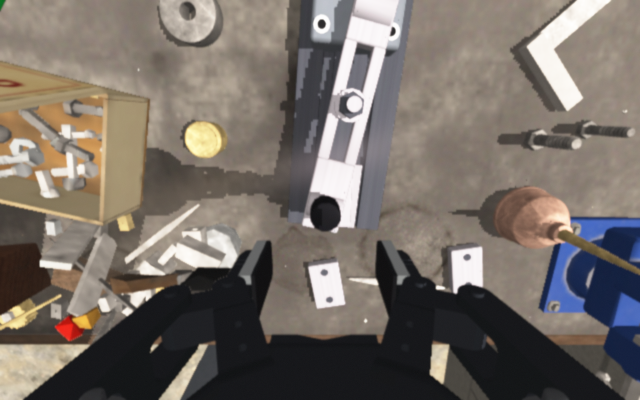

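View pics/d3c.png

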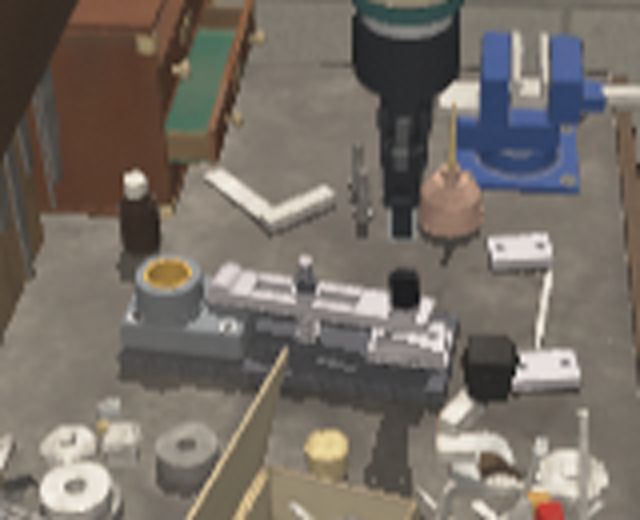

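Run:
```python
from h import *
c=C('w3');print(c.pos,c.proj([0.552,-.1562,.1]),c.proj([0.552,-.1562,.128]))
P=c.cloud();m=(c.p.max(-1)<75)&(P[...,2]>.09)&(P[...,2]<.108)&(P[...,1]>-.19)&(P[...,1]<-.12);print(P[m].mean(0),m.sum(),P[m].min(0),P[m].max(0))
s=C('d3');P=s.cloud();m=(s.p.max(-1)<60)&(P[...,2]>.07)&(P[...,2]<.108)&(abs(P[...,1]+.15)<.03)&(abs(P[...,0]-.55)<.04);print(P[m].mean(0),m.sum(),P[m].min(0),P[m].max(0))
# finger tips seen from side
m=(P[...,2]>.11)&(P[...,2]<.2)&(abs(P[...,1]+.156)<.07)&(abs(P[...,0]-.55)<.05);q=P[m];print(q.min(0),q.max(0),m.sum())
for zz in np.arange(.11,.2,.01):
    k=q[abs(q[:,2]-zz)<.005]; print(zz.round(2),len(k),k.min(0).round(3) if len(k) else '',k.max(0).round(3) if len(k) else '')
```

```text
[ 0.62302526 -0.1555312   0.29893621] (np.float64(324.06062984405315), np.float64(217.00713951928824)) (np.float64(324.17086966351405), np.float64(231.65958863661203))
[ 0.55348534 -0.15674131  0.09942539] 740 [ 0.54141186 -0.16729841  0.090026  ] [ 0.56316971 -0.14557849  0.10210663]
[ 0.55095927 -0.15081432  0.09173119] 62 [ 0.54053221 -0.16576631  0.07611905] [ 0.56303645 -0.14126998  0.10225541]
[ 0.54286178 -0.12478749  0.15882335] [ 0.5608527  -0.11065945  0.19272438] 56
0.11 0  
0.12 0  
0.13 0  
0.14 0  
0.15 0  
0.16 9 [ 0.543 -0.125  0.159] [ 0.561 -0.118  0.165]
0.17 17 [ 0.543 -0.124  0.166] [ 0.561 -0.113  0.175]
0.18 20 [ 0.543 -0.124  0.175] [ 0.561 -0.111  0.185]
0.19 10 [ 0.546 -0.117  0.186] [ 0.557 -0.111  0.193]
```

Run:
```python
from h import *
s=C('d3')
for v in range(170,196,2): print(v,s.pt(330,v).round(3),s.p[v,330], s.pt(333,v).round(3))
print(s.proj([.552,-.125,.128]))
```

```text
170 [ 0.55  -0.089  0.253] [73 72 72] [ 0.542 -0.088  0.254]
172 [ 0.55  -0.089  0.247] [66 66 66] [ 0.542 -0.087  0.249]
174 [ 0.55  -0.09   0.239] [45 44 46] [ 0.542 -0.091  0.239]
176 [ 0.55  -0.093  0.231] [40 40 42] [ 0.542 -0.093  0.231]
178 [ 0.551 -0.108  0.214] [39 39 41] [ 0.542 -0.095  0.223]
180 [ 0.551 -0.099  0.213] [52 53 55] [ 0.542 -0.095  0.216]
182 [ 0.551 -0.096  0.208] [41 41 44] [ 0.542 -0.096  0.208]
184 [ 0.552 -0.115  0.187] [41 43 46] [ 0.543 -0.119  0.185]
186 [ 0.551 -0.114  0.181] [42 45 46] [ 0.543 -0.122  0.175]
188 [ 0.551 -0.115  0.173] [41 42 44] [ 0.543 -0.124  0.166]
190 [ 0.552 -0.122  0.16 ] [112 109 104] [ 0.543 -0.12   0.162]
192 [ 0.564 -0.325 -0.002] [118 110 101] [ 0.553 -0.326 -0.002]
194 [ 0.563 -0.312 -0.001] [122 112 105] [ 0.552 -0.315 -0.003]
(np.float64(329.9458428798391), np.float64(197.8991912846799))
```

Run:
```python
from h import *
c=C('w3')
for u,v in [(262,250),(265,280),(255,245),(265,260),(385,250),(380,270),(390,245),(380,290)]: print(u,v,c.pt(u,v).round(4))
P=c.cloud();m=(P[...,2]>.11)&(abs(P[...,0]-.552)<.05)&(abs(P[...,1]+.156)<.09);q=P[m]
for zz in np.arange(.12,.22,.01):
    k=q[abs(q[:,2]-zz)<.005]; print(zz.round(2),len(k),k.min(0).round(3) if len(k) else '',k.max(0).round(3) if len(k) else '')
```

```text
262 250 [ 0.5623 -0.1265  0.1754]
265 280 [ 0.548  -0.1278  0.1784]
255 245 [ 0.5622 -0.1219  0.1696]
265 260 [ 0.5576 -0.1279  0.1764]
385 250 [ 0.5622 -0.185   0.1751]
380 270 [ 0.5512 -0.1833  0.1746]
390 245 [ 0.5623 -0.1886  0.1697]
380 290 [ 0.5417 -0.1834  0.177 ]
0.12 0  
0.13 0  
0.14 0  
0.15 0  
0.16 140 [ 0.541 -0.19   0.16 ] [ 0.562 -0.122  0.165]
0.17 704 [ 0.54  -0.197  0.165] [ 0.563 -0.115  0.175]
0.18 907 [ 0.54  -0.197  0.175] [ 0.563 -0.114  0.185]
0.19 1053 [ 0.54  -0.197  0.185] [ 0.563 -0.114  0.195]
0.2 1158 [ 0.541 -0.206  0.195] [ 0.565 -0.105  0.205]
0.21 4618 [ 0.539 -0.216  0.205] [ 0.566 -0.095  0.215]
```

Run:
```python
from h import *
for n,x,y,z in [('w2',.496,-.158,.212),('w3',.552,-.156,.128)]:
    c=C(n);P=c.cloud();m=(P[...,2]>z-.01)&(abs(P[...,0]-x)<.014)&(abs(P[...,1]-y)<.07);q=P[m][:,2]-z
    print(n,np.percentile(q,[0,1,2,5,10]).round(4))
```

```text
w2 [0.0401 0.0473 0.0508 0.0597 0.0713]
w3 [0.0319 0.0408 0.0454 0.0572 0.073 ]
```

Call:
{"method": "drive_tool", "body": {"deltas": [[[0, 0, 0.45], [0, 0, 0], 0.3], [[0, 0, 0.43], [0, 0, 0], 0.3], [[0, 0, 0], [0, 0, 0], 0.3], [[0, 0, 0], [0, 0, 0], 0.3]]}}

```text
time_s: 3.9
tcp_pos: [0.5517, -0.156, 0.0746]
tcp_rot: [-2.223, 2.219, -0.003]
ft_force: [0.4, 0.7, 0.3]
finger_gap: 0.0556
```

Run:
```python
from h import *
plan([0.552,-0.1565,0.075],-np.pi/2)
snap('wrist','w4');snap('side','d4')
s=C('d4');cv2.imwrite('pics/d4c.png',cv2.resize(s.p[150:230,280:370,::-1],None,fx=7,fy=7,interpolation=cv2.INTER_CUBIC))
for v in range(186,214,2): print(v,s.pt(330,v).round(3),s.p[v,330])
```

```text
t 3.9 tcp [ 0.5517 -0.156   0.0746] gap 0.0556 F [0.4 0.7 0.3] xang -89.9 zax [ 2.e-03 -8.e-04 -1.e+00]
need tool shift m [ 0.0005 -0.0003 -0.0004] units [ 0.009 -0.004 -0.007] turn units [-0.014 -0.005  0.012]
shift after turn, units [ 0.009 -0.004 -0.007]
186 [ 0.55  -0.088  0.2  ] [73 72 72]
188 [ 0.55  -0.092  0.19 ] [55 54 55]
190 [ 0.55  -0.094  0.181] [41 42 43]
192 [ 0.551 -0.114  0.159] [40 40 42]
194 [ 0.551 -0.101  0.162] [49 50 52]
196 [ 0.55  -0.097  0.157] [41 42 44]
198 [ 0.551 -0.117  0.134] [43 44 45]
200 [ 0.551 -0.113  0.129] [41 42 44]
202 [ 0.551 -0.116  0.12 ] [42 43 44]
204 [ 0.552 -0.124  0.105] [72 71 70]
206 [ 0.553 -0.145  0.08 ] [34 31 33]
208 [ 0.553 -0.145  0.072] [136 129 128]
210 [ 0.552 -0.14   0.068] [144 138 137]
212 [ 0.552 -0.142  0.058] [134 128 126]
```

View pics/w4.png

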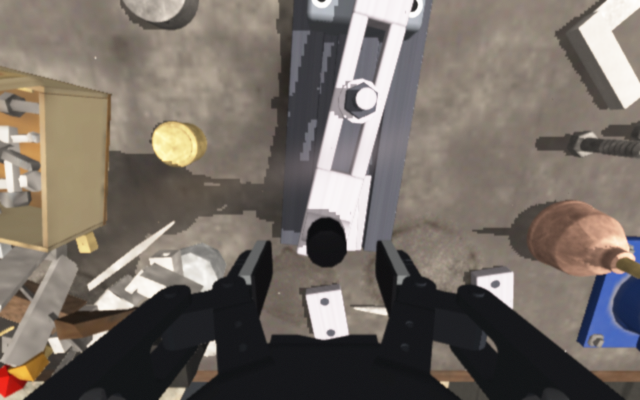

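View pics/d4c.png

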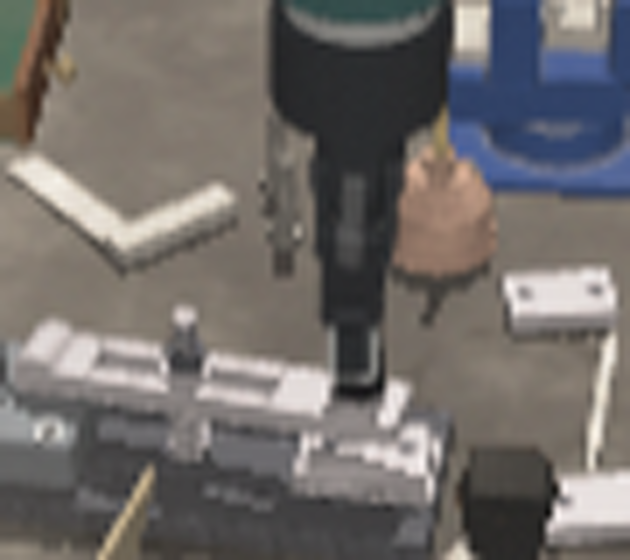

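Call:
{"method": "drive_tool", "body": {"deltas": [[[0, 0, 0], [0, 0, 0], -0.2], [[0, 0, 0], [0, 0, 0], -0.5], [[0, 0, 0], [0, 0, 0], -0.7], [[0, 0, 0], [0, 0, 0], -0.7], [[0, 0, 0], [0, 0, 0], -0.7]], "force": 25}}

```text
time_s: 4.62
tcp_pos: [0.5511, -0.1557, 0.073]
tcp_rot: [-2.223, 2.219, -0.0]
ft_force: [-0.5, 0.7, 1.2]
finger_gap: 0.0129
```

Run:
```python
from h import *
plan([0.552,-0.1565,0.075],-np.pi/2)
snap('side','d5');snap('wrist','w5')
s=C('d5');cv2.imwrite('pics/d5c.png',cv2.resize(s.p[150:230,280:370,::-1],None,fx=7,fy=7,interpolation=cv2.INTER_CUBIC))
for v in range(198,214,2): print(v,s.pt(330,v).round(3),s.p[v,330])
```

```text
t 4.62 tcp [ 0.5511 -0.1557  0.073 ] gap 0.0129 F [-0.5  0.7  1.2] xang -89.9 zax [ 1.e-04 -1.e-04 -1.e+00]
need tool shift m [ 0.0008 -0.0009 -0.002 ] units [ 0.014 -0.015 -0.033] turn units [-0.001 -0.001  0.012]
shift after turn, units [ 0.014 -0.015 -0.033]
198 [ 0.552 -0.136  0.119] [43 44 46]
200 [ 0.552 -0.134  0.113] [65 65 65]
202 [ 0.553 -0.148  0.094] [50 49 49]
204 [ 0.553 -0.144  0.089] [33 31 33]
206 [ 0.553 -0.148  0.078] [31 31 32]
208 [ 0.553 -0.145  0.072] [136 130 128]
210 [ 0.553 -0.145  0.064] [145 138 138]
212 [ 0.552 -0.142  0.058] [134 128 126]
```

View pics/d5c.png

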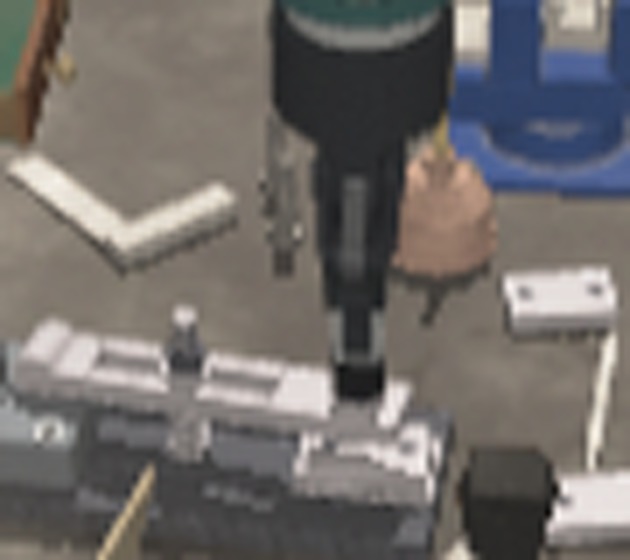

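View pics/w5.png

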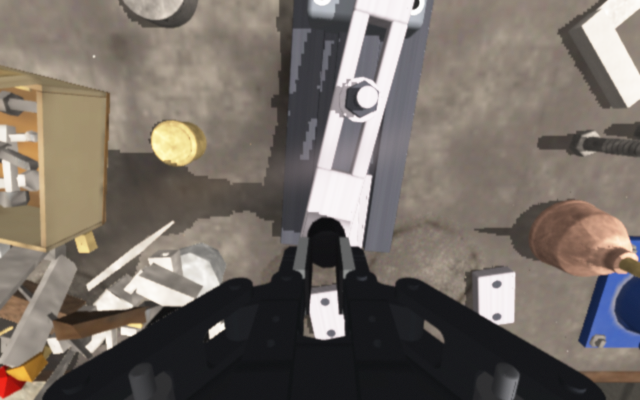

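Run:
```python
from h import *
c=C('w5');P=c.cloud();st=read_state()
for u,v in [(300,245),(300,255),(352,245),(352,255),(345,245),(305,245),(300,240),(350,240),(325,235),(325,222)]: print(u,v,c.pt(u,v).round(4),c.p[v,u])
for n in ('d5','d4'):
  s=C(n);P=s.cloud()
  # finger column tip profile
  for u in (326,328,330,332,334):
    print(n,u,[(v,P[v,u].round(3).tolist()) for v in range(198,207)])
```

```text
300 245 [ 0.5607 -0.1435  0.1128] [ 99 100 100]
300 255 [ 0.5617 -0.1445  0.1254] [ 99 101 100]
352 245 [ 0.5227 -0.1783  0.0325] [227 217 222]
352 255 [ 0.5577 -0.1691  0.1174] [67 68 69]
345 245 [ 0.562  -0.1658  0.1154] [100 101 100]
305 245 [ 0.5617 -0.1462  0.1148] [ 99 100 100]
300 240 [ 0.5616 -0.1432  0.1088] [ 99 100 100]
350 240 [ 0.5274 -0.1764  0.0333] [241 235 237]
325 235 [ 0.5604 -0.1561  0.0995] [22 20 22]
325 222 [ 0.5624 -0.1561  0.085 ] [14 14 15]
d5 326 [(198, [0.575, -0.284, 0.002]), (199, [0.575, -0.28, 0.001]), (200, [0.575, -0.278, -0.002]), (201, [0.574, -0.27, -0.0]), (202, [0.574, -0.265, -0.001]), (203, [0.574, -0.26, -0.001]), (204, [0.567, -0.173, 0.065]), (205, [0.567, -0.165, 0.067]), (206, [0.567, -0.161, 0.066])]
d5 328 [(198, [0.559, -0.142, 0.114]), (199, [0.559, -0.141, 0.111]), (200, [0.559, -0.145, 0.103]), (201, [0.559, -0.14, 0.104]), (202, [0.56, -0.151, 0.091]), (203, [0.559, -0.146, 0.091]), (204, [0.559, -0.149, 0.085]), (205, [0.559, -0.146, 0.083]), (206, [0.559, -0.149, 0.077])]
d5 330 [(198, [0.552, -0.136, 0.119]), (199, [0.553, -0.13
[... 1525 characters left out ...]
6, 0.12]), (203, [0.551, -0.117, 0.115]), (204, [0.552, -0.124, 0.105]), (205, [0.553, -0.148, 0.081]), (206, [0.553, -0.145, 0.08])]
d4 332 [(198, [0.545, -0.117, 0.135]), (199, [0.545, -0.115, 0.132]), (200, [0.545, -0.113, 0.13]), (201, [0.545, -0.114, 0.125]), (202, [0.545, -0.112, 0.123]), (203, [0.545, -0.115, 0.116]), (204, [0.545, -0.118, 0.11]), (205, [0.547, -0.147, 0.083]), (206, [0.546, -0.141, 0.084])]
d4 334 [(198, [0.547, -0.288, 0.001]), (199, [0.541, -0.156, 0.1]), (200, [0.541, -0.155, 0.097]), (201, [0.541, -0.157, 0.092]), (202, [0.541, -0.153, 0.09]), (203, [0.541, -0.151, 0.088]), (204, [0.541, -0.151, 0.084]), (205, [0.541, -0.15, 0.08]), (206, [0.541, -0.154, 0.074])]
```

Call:
{"method": "drive_tool", "body": {"deltas": [[[0, 0, -0.1], [0, 0, 0], 0.1], [[0, 0, 0], [0, 0, 0], 0.1], [[0, 0, 0], [0, 0, 0], 0.1], [[0.01, 0, 0.25], [0, 0, 0], 0.1], [[0, 0, 0.2], [0, 0, 0], 0.1], [[0, 0, 0], [0, 0, 0], 0.1], [[0, 0, 0], [0, 0, 0], 0.1]]}}

```text
time_s: 5.6
tcp_pos: [0.5511, -0.1563, 0.0519]
tcp_rot: [2.223, -2.219, 0.0]
ft_force: [-0.3, 0.2, -0.0]
finger_gap: 0.0468
```

Run:
```python
from h import *
plan([0.552,-0.1565,0.047],-np.pi/2)
snap('side','d6')
s=C('d6');cv2.imwrite('pics/d6c.png',cv2.resize(s.p[150:230,280:370,::-1],None,fx=7,fy=7,interpolation=cv2.INTER_CUBIC))
for v in range(198,214,1): print(v,s.pt(330,v).round(3),s.p[v,330])
```

```text
t 5.6 tcp [ 0.5511 -0.1563  0.0519] gap 0.0468 F [-0.3  0.2 -0. ] xang -89.9 zax [-0.e+00 -1.e-04 -1.e+00]
need tool shift m [ 0.0002 -0.0009  0.0049] units [ 0.003 -0.015  0.082] turn units [ 0.    -0.     0.012]
shift after turn, units [ 0.003 -0.015  0.082]
198 [ 0.55  -0.096  0.151] [42 43 44]
199 [ 0.551 -0.105  0.139] [45 47 49]
200 [ 0.55  -0.102  0.138] [49 50 51]
201 [ 0.55  -0.1    0.136] [46 46 49]
202 [ 0.55  -0.102  0.131] [44 45 46]
203 [ 0.552 -0.125  0.109] [42 43 45]
204 [ 0.551 -0.121  0.107] [42 44 45]
205 [ 0.551 -0.122  0.103] [42 44 46]
206 [ 0.551 -0.121  0.1  ] [44 46 47]
207 [ 0.552 -0.124  0.094] [43 45 46]
208 [ 0.551 -0.121  0.092] [65 66 65]
209 [ 0.552 -0.127  0.083] [115 112 111]
210 [ 0.552 -0.141  0.067] [144 138 137]
211 [ 0.552 -0.14   0.064] [139 133 131]
212 [ 0.552 -0.139  0.061] [134 128 126]
213 [ 0.553 -0.143  0.053] [169 161 159]
```

View pics/d6c.png

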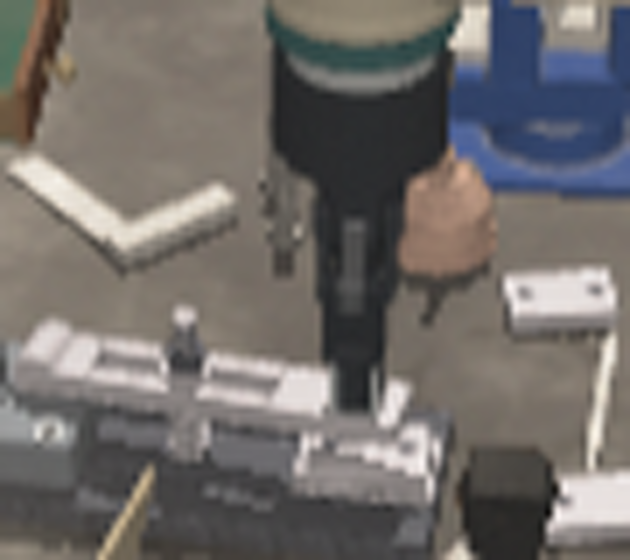

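Call:
{"method": "drive_tool", "body": {"deltas": [[[0, 0, 0.03], [0, 0, 0], -0.3], [[0, 0, 0], [0, 0, 0], -0.7], [[0, 0, 0], [0, 0, 0], -0.9], [[0, 0, 0], [0, 0, 0], -0.9], [[0, 0, 0], [0, 0, 0], -0.9]], "force": 25}}

```text
time_s: 6.28
tcp_pos: [0.5512, -0.1564, 0.0504]
tcp_rot: [-2.223, 2.22, -0.001]
ft_force: [-0.2, -1.4, 1.5]
finger_gap: 0.0226
```

Run:
```python
from h import *
plan([0.552,-0.1565,0.047],-np.pi/2)
# arc rows
stud=np.array([.635,-.1763]); k=read_state()['tcp_pos'][:2]; v=k-stud; r=np.hypot(*v); th0=np.arctan2(v[1],v[0]); print('r',r,'ang',np.degrees(th0))
r=.085
base=-np.radians(5.3)
# cw swing: th decreases; open th = pi+base-pi/2 ; go 4deg past
thE=np.pi+base-np.pi/2
n=12
ths=np.linspace(th0,thE-0.03,n+1); pos=stud+r*np.c_[np.cos(ths),np.sin(ths)]; pos[0]=k
st=read_state();Rm=R.from_rotvec(st['tcp_rot']).as_matrix(); x=np.arctan2(Rm[1,0],Rm[0,0]); 
dy=np.radians(70)/n
for i in range(n):
    # shift applied in tool axes as they stand before the row
    a=x-i*dy; ux=np.array([np.cos(a),np.sin(a)]); uy=np.array([np.sin(a),-np.cos(a)])
    d=pos[i+1]-pos[i]; print(i,(d@ux/.06).round(3),(d@uy/.06).round(3),(dy/.15).round(3),pos[i+1].round(4))
```

```text
t 6.28 tcp [ 0.5512 -0.1564  0.0504] gap 0.0226 F [-0.2 -1.4  1.5] xang -89.91 zax [ 4.e-04 -3.e-04 -1.e+00]
need tool shift m [ 0.0001 -0.0008  0.0034] units [ 0.001 -0.014  0.056] turn units [-0.003 -0.002  0.011]
shift after turn, units [ 0.001 -0.014  0.056]
r 0.08617087525007301 ang 166.66995034152657
0 -0.16 -0.069 0.679 [ 0.5553 -0.1468]
1 -0.164 -0.053 0.679 [ 0.5595 -0.1373]
2 -0.163 -0.057 0.679 [ 0.5647 -0.1285]
3 -0.162 -0.06 0.679 [ 0.5711 -0.1203]
4 -0.16 -0.063 0.679 [ 0.5783 -0.1129]
5 -0.159 -0.066 0.679 [ 0.5865 -0.1065]
6 -0.158 -0.069 0.679 [ 0.5953 -0.1011]
7 -0.156 -0.073 0.679 [ 0.6047 -0.0969]
8 -0.155 -0.076 0.679 [ 0.6146 -0.0938]
9 -0.153 -0.079 0.679 [ 0.6247 -0.0919]
10 -0.152 -0.082 0.679 [ 0.6351 -0.0913]
11 -0.15 -0.085 0.679 [ 0.6454 -0.0919]
```

Call:
{"method": "drive_tool", "body": {"deltas": [[[-0.16, -0.065, 0], [0, 0, 0.68], -0.9], [[-0.163, -0.055, 0], [0, 0, 0.68], -0.9], [[-0.163, -0.057, 0], [0, 0, 0.68], -0.9], [[-0.162, -0.06, 0], [0, 0, 0.68], -0.9], [[-0.16, -0.063, 0], [0, 0, 0.68], -0.9], [[-0.159, -0.066, 0], [0, 0, 0.68], -0.9], [[0, 0, 0], [0, 0, 0], -0.9]]}}

```text
time_s: 7.15
tcp_pos: [0.5855, -0.1058, 0.0498]
tcp_rot: [1.451, -2.784, -0.003]
ft_force: [-4.3, 2.3, 3.2]
finger_gap: 0.0229
```

Run:
```python
from h import *
plan([0.5865,-0.1065,0.05],np.radians(-125))
print(read_state()['q'])
```

```text
t 7.15 tcp [ 0.5855 -0.1058  0.0498] gap 0.0229 F [-4.3  2.3  3.2] xang -124.94 zax [-2.5e-03  9.0e-04 -1.0e+00]
need tool shift m [ 0.     -0.0012 -0.0002] units [ 0.    -0.021 -0.003] turn units [ 0.017 -0.005  0.008]
shift after turn, units [ 0.    -0.021 -0.003]
[-2.40959870e-01  3.48444391e-01  1.37551468e+00  2.78616380e-04
  1.42030240e+00  1.93952909e+00]
```

Call:
{"method": "drive_tool", "body": {"deltas": [[[-0.158, -0.07, 0], [0, 0, 0.68], -0.9], [[-0.156, -0.074, 0], [0, 0, 0.68], -0.9], [[-0.155, -0.077, 0], [0, 0, 0.68], -0.9], [[-0.153, -0.08, 0], [0, 0, 0.68], -0.9], [[-0.152, -0.083, 0], [0, 0, 0.68], -0.9], [[-0.15, -0.085, 0], [0, 0, 0.68], -0.9], [[0, 0, 0], [0, 0, 0], -0.9], [[0, 0, 0], [0, 0, 0], -0.9]]}}

```text
time_s: 8.15
tcp_pos: [0.6424, -0.091, 0.0487]
tcp_rot: [0.547, -3.085, -0.006]
ft_force: [-12.9, 3.7, 4.2]
finger_gap: 0.0229
```

Run:
```python
from h import *
plan([0.6454,-0.0919,0.05],np.radians(-160))
print(read_state()['q'])
snap('scene','s7')
c=C('s7');cv2.imwrite('pics/s7c.png',cv2.resize(c.p[140:270,240:400,::-1],None,fx=4.5,fy=4.5,interpolation=cv2.INTER_CUBIC))
```

```text
t 8.15 tcp [ 0.6424 -0.091   0.0487] gap 0.0229 F [-12.9   3.7   4.2] xang -159.9 zax [-0.0086  0.0023 -1.    ]
need tool shift m [-0.0025 -0.0018 -0.0013] units [-0.042 -0.031 -0.022] turn units [ 0.034 -0.048  0.012]
shift after turn, units [-0.043 -0.031 -0.022]
[-1.97991296e-01  4.99126889e-01  1.18154325e+00  6.16499455e-04
  1.46978163e+00  2.59271433e+00]
```

View pics/s7c.png

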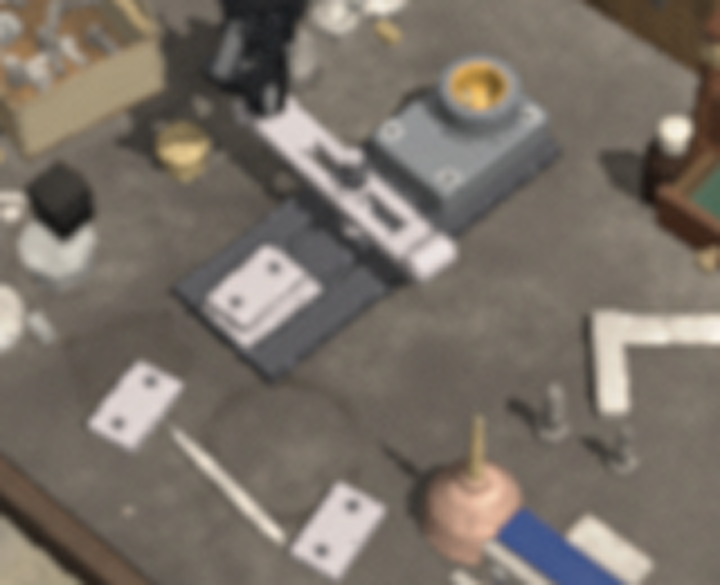

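Call:
{"method": "drive_tool", "body": {"deltas": [[[0.03, 0, 0], [0, 0, 0], 0.2], [[0, 0, 0], [0, 0, 0], 0.2], [[0, 0, 0], [0, 0, 0], 0.2], [[0, 0, -0.7], [0, 0, 0], 0.2], [[0, 0, -0.8], [0, 0, 0], 0.2], [[0, 0, -0.8], [0, 0, 0], 0.2], [[0, 0, 0], [0, 0, 0], 0.2]]}}

```text
time_s: 9.07
tcp_pos: [0.6458, -0.0933, 0.1942]
tcp_rot: [-0.544, 3.084, -0.006]
ft_force: [-0.4, 1.0, -0.3]
finger_gap: 0.0514
```

Run:
```python
from h import *
plan([0.47,-0.16,0.185],np.radians(-87))
```

```text
t 9.07 tcp [ 0.6458 -0.0933  0.1942] gap 0.0514 F [-0.4  1.  -0.3] xang -160.0 zax [ 0.0101 -0.0021 -0.9999]
need tool shift m [ 0.1881 -0.0026  0.0076] units [ 3.135 -0.043  0.126] turn units [-0.068  0.027 -8.495]
shift after turn, units [0.958 2.984 0.153]
```

Call:
{"method": "drive_tool", "body": {"deltas": [[[0.7, 0, 0], [-0.07, 0.03, -0.3], 0.2], [[0.8, 0.05, 0], [0, 0, 0], 0.2], [[0.8, 0.03, 0], [0, 0, 0], 0.2], [[0.8, 0.03, 0], [0, 0, -0.2], 0.2], [[0, 0, 0], [0, 0, -1], 0.2], [[0, 0, 0], [0, 0, -1], 0.2], [[0, 0, 0], [0, 0, -1], 0.2], [[0, 0, 0], [0, 0, -1], 0.2], [[0, 0, 0], [0, 0, -1], 0.2], [[0, 0, 0], [0, 0, -1], 0.2], [[0, 0, 0], [0, 0, -1], 0.2], [[0, 0, 0], [0, 0, -1], 0.2], [[0, 0, 0], [0, 0, 0], 0.2], [[0, 0, 0], [0, 0, 0], 0.2]]}}

```text
time_s: 10.82
tcp_pos: [0.4686, -0.1563, 0.1883]
tcp_rot: [-2.276, 2.165, 0.019]
ft_force: [-0.4, -0.3, -0.4]
finger_gap: 0.0517
```

Run:
```python
from h import *
plan([0.47,-0.16,0.185],np.radians(-87))
snap('wrist','w8')
c=C('w8');P=c.cloud();z=P[...,2]
def rect(m,n):
    k,l,s,_=cv2.connectedComponentsWithStats(m.astype(np.uint8))
    for i in range(1,k):
        if s[i,4]>150:
            q=P[l==i]; (cx,cy),(w,h),a=cv2.minAreaRect((q[:,:2]*1000).astype(np.float32)); print(n,s[i],q.mean(0).round(4),'rect',round(cx,1),round(cy,1),round(w,1),round(h,1),round(a,1))
reg=(P[...,0]>.38)&(P[...,0]<.72)&(P[...,1]<-.03)&(P[...,1]>-.38)
br=c.p.min(-1)>140
rect(reg&(abs(z-.012)<.004)&br,'loose')
rect(reg&(abs(z-.032)<.004)&br&(P[...,1]>-.25),'plate0')
rect(reg&(z>.016)&(z<.036)&br&(P[...,1]>-.25)&(P[...,0]<.6),'pad+plate0')
rect(reg&(z>.09)&(P[...,0]>.6),'knob/stud')
rect(reg&(z>.058)&(z<.075)&br&(P[...,0]>.55),'strap')
for side in (0,1):
    pts=[]
    for v in range(5,400,5):
        us=np.where((z[v]>.012)&(z[v]<.022)&(P[v,:,1]<-.09)&(P[v,:,1]>-.25)&(P[v,:,0]>.51)&(P[v,:,0]<.6))[0]
        if len(us): u=us[0] if side==0 else us[-1]; pts.append(P[v,u,:2])
    pts=np.array(pts);f=np.polyfit(pts[:,0],pts[:,1],1);r=pts[:,1]-np.polyval(f,pts[:,0]);g=abs(r)<.004
    f=np.polyfit(pts[g,0],pts[g,1],1);print('edge',side,f,np.degrees(np.arctan(f[0])),g.sum(),len(g),np.polyval(f,.55))
```

```text
t 10.82 tcp [ 0.4686 -0.1563  0.1883] gap 0.0517 F [-0.4 -0.3 -0.4] xang -87.14 zax [-0.0086  0.0084 -0.9999]
need tool shift m [ 0.0038 -0.0013  0.0033] units [ 0.064 -0.021  0.055] turn units [ 0.055  0.059 -0.016]
shift after turn, units [ 0.064 -0.021  0.056]
loose [529   0  22  29 356] [ 0.6555 -0.3719  0.0129] rect 656.9 -374.2 33.3 18.7 43.7
loose [ 440  168   28   46 1164] [ 0.4574 -0.3167  0.0125] rect 456.2 -317.3 56.5 34.1 10.3
loose [ 311  176   31   46 1108] [ 0.4384 -0.1591  0.0126] rect 437.2 -159.3 56.0 33.9 9.9
loose [224 191  29  39 704] [ 0.4163 -0.0478  0.0137] rect 415.5 -47.4 34.3 52.0 89.4
plate0 [ 321   82   34   56 1611] [ 0.546  -0.1652  0.0326] rect 545.3 -165.3 34.0 56.0 89.0
pad+plate0 [212  49  28  15 308] [ 0.5943 -0.0432  0.0256] rect 593.5 -44.4 28.8 13.0 89.9
pad+plate0 [ 318   75   46   67 2313] [ 0.5477 -0.1686  0.0289] rect 546.9 -168.4 44.0 68.2 84.8
pad+plate0 [220 131  29  38 279] [ 0.4983 -0.0528  0.0258] rect 498.1 -52.7 47.2 15.6 37.6
strap [ 238    0  210   45 4019] [ 0.6253 -0.1848  0.0643] rect 631.7 -164.8 185.7 32.0 85.2
edge 0 [-0.09233839 -0.07036216] -5.2756398208545585 9 17 -0.12114827701786529
edge 1 [-0.09461977 -0.16379248] -5.4052211073662955 17 17 -0.21583335131666143
```

View pics/w8.png

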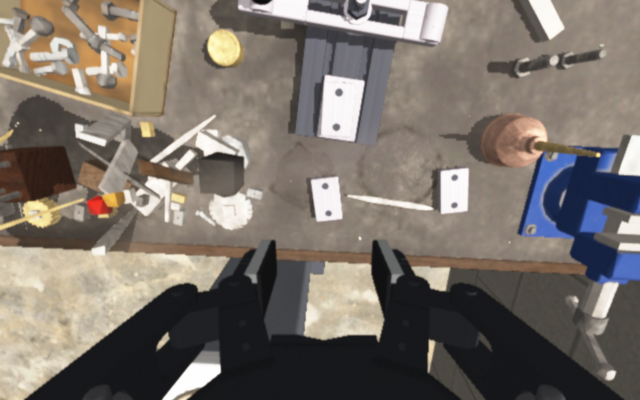

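Run:
```python
from h import *
plan([0.438,-0.159,0.06],np.radians(-80.1))
```

```text
t 10.88 tcp [ 0.4686 -0.1563  0.1885] gap 0.051 F [ 0.5  0.1 -0.4] xang -87.11 zax [-0.0084  0.0082 -0.9999]
need tool shift m [0.0023 0.0297 0.1287] units [0.038 0.495 2.145] turn units [ 0.05   0.061 -0.815]
shift after turn, units [-0.043  0.511  2.141]
```

Call:
{"method": "drive_tool", "body": {"deltas": [[[0, 0, 0], [0.05, 0.06, -0.8], 0.2], [[0, 0, 0], [0, 0, 0], 0.2], [[-0.04, 0.5, 0.5], [0, 0, 0], 0.2], [[0, 0, 0.8], [0, 0, 0], 0.2], [[0, 0, 0.8], [0, 0, 0], 0.2], [[0, 0, 0], [0, 0, 0], 0.2], [[0, 0, 0], [0, 0, 0], 0.2]]}}

```text
time_s: 11.75
tcp_pos: [0.4399, -0.1596, 0.0649]
tcp_rot: [-2.403, 2.022, -0.004]
ft_force: [-0.0, -0.3, 0.7]
finger_gap: 0.0515
```

Run:
```python
from h import *
plan([0.438,-0.159,-0.02],np.radians(-80.1))
print(read_state()['q'])
snap('wrist','w9');snap('side','d9')
s=C('d9');cv2.imwrite('pics/d9c.png',cv2.resize(s.p[150:250,310:400,::-1],None,fx=6,fy=6,interpolation=cv2.INTER_CUBIC))
```

```text
t 11.75 tcp [ 0.4399 -0.1596  0.0649] gap 0.0515 F [-0.  -0.3  0.7] xang -80.18 zax [ 0.0028 -0.0011 -1.    ]
need tool shift m [-0.001   0.002   0.0849] units [-0.017  0.033  1.415] turn units [-0.017 -0.01  -0.009]
shift after turn, units [-0.015  0.029  1.415]
[-4.27053076e-01 -1.76190757e-02  1.75443147e+00  2.05685434e-04
  1.40179259e+00  9.72271761e-01]
```

View pics/w9.png

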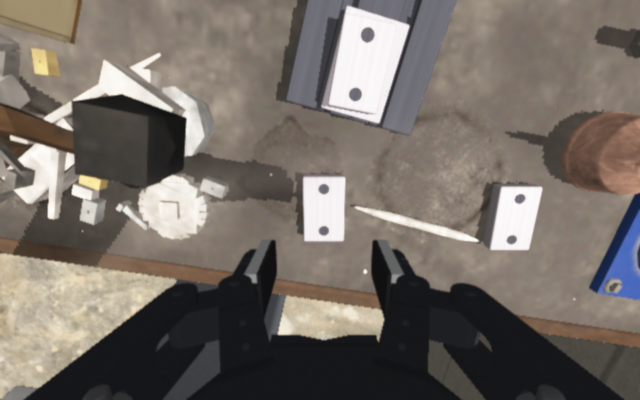

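View pics/d9c.png

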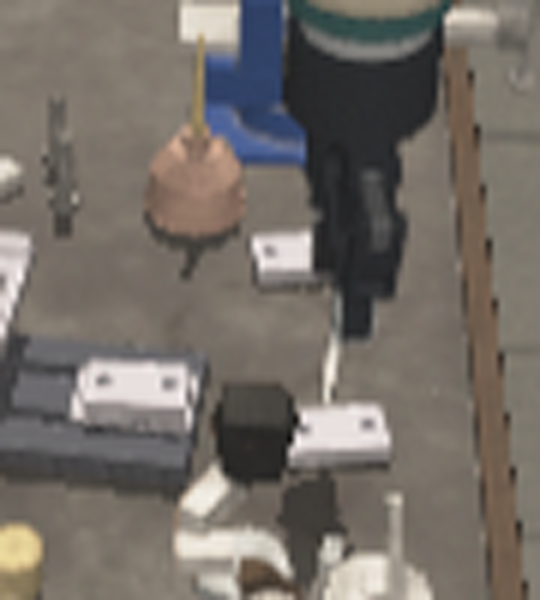

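Run:
```python
from h import *
c=C('w9');P=c.cloud()
a=np.radians(9.9);ux=np.array([np.cos(a),np.sin(a)]);uy=np.array([-np.sin(a),np.cos(a)]);o=np.array([.438,-.159])
br=(c.p.min(-1)>150)
L=(P[...,:2]-o)@np.stack([ux,uy],1)
m=br&(abs(P[...,2]-.006)<.02)&(abs(L[...,0])<.06)&(L[...,1]<-.019)&(L[...,1]>-.06)
print(m.sum())
for y in np.arange(-.05,-.018,.003):
    k=m&(abs(L[...,1]-y)<.0015); q=L[k]; print(y.round(3),len(q),q[:,0].min().round(4) if len(q) else '',q[:,0].max().round(4) if len(q) else '',P[k][:,2].max().round(4) if len(q) else '')
m=br&(abs(P[...,2]-.012)<.005)&(abs(L[...,0])<.04)&(abs(L[...,1])<.03)
print('plate',L[m].min(0),L[m].max(0),L[m].mean(0),cv2.minAreaRect((P[m][:,:2]*1000).astype(np.float32)))
```

```text
270
-0.05 32 -0.0111 -0.0035 0.009
-0.047 29 -0.0089 -0.003 0.0085
-0.044 23 -0.008 -0.0022 0.0088
-0.041 27 -0.0069 -0.0018 0.0078
-0.038 18 -0.0055 -0.0013 0.008
-0.035 20 -0.005 -0.0008 0.0076
-0.032 15 -0.0045 -0.0005 0.0067
-0.029 14 -0.0024 -0.0002 0.0061
-0.026 2 -0.0016 -0.0005 0.0052
-0.023 0   
-0.02 0   
plate [-0.02885866 -0.01729074] [0.02732038 0.01640138] [ 0.00065896 -0.0004178 ] ((437.31854248046875, -159.57171630859375), (56.17310333251953, 33.693153381347656), 9.919607162475586)
```

Call:
{"method": "drive_tool", "body": {"deltas": [[[-0.01, -0.19, 0], [-0.015, -0.01, 0], 0.1], [[0, 0, 0.5], [0, 0, 0], 0.1], [[0, 0, 0.5], [0, 0, 0], 0.1], [[0, 0, 0.3], [0, 0, 0], 0.1], [[0, 0, 0], [0, 0, 0], 0.1], [[0, 0, 0], [0, 0, 0], 0.1]]}}

```text
time_s: 12.6
tcp_pos: [0.4509, -0.1568, -0.0138]
tcp_rot: [-2.405, 2.021, 0.0]
ft_force: [1.1, 0.4, -0.1]
finger_gap: 0.0471
```

Run:
```python
from h import *
plan([0.4511,-0.1571,-0.022],np.radians(-80.1))
snap('wrist','w10');snap('side','d10');snap('scene','s10')
s=C('d10');cv2.imwrite('pics/d10c.png',cv2.resize(s.p[180:250,320:390,::-1],None,fx=8,fy=8,interpolation=cv2.INTER_CUBIC))
s=C('s10');cv2.imwrite('pics/s10c.png',cv2.resize(s.p[180:270,230:330,::-1],None,fx=6,fy=6,interpolation=cv2.INTER_CUBIC))
```

```text
t 12.6 tcp [ 0.4509 -0.1568 -0.0138] gap 0.0471 F [ 1.1  0.4 -0.1] xang -80.1 zax [-1.e-04  3.e-04 -1.e+00]
need tool shift m [ 0.0004 -0.0001  0.0082] units [ 0.006 -0.002  0.136] turn units [0.    0.002 0.   ]
shift after turn, units [ 0.006 -0.002  0.136]
```

View pics/w10.png

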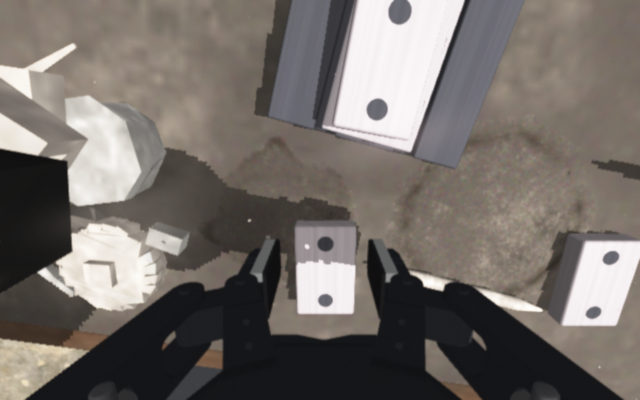

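View pics/d10c.png

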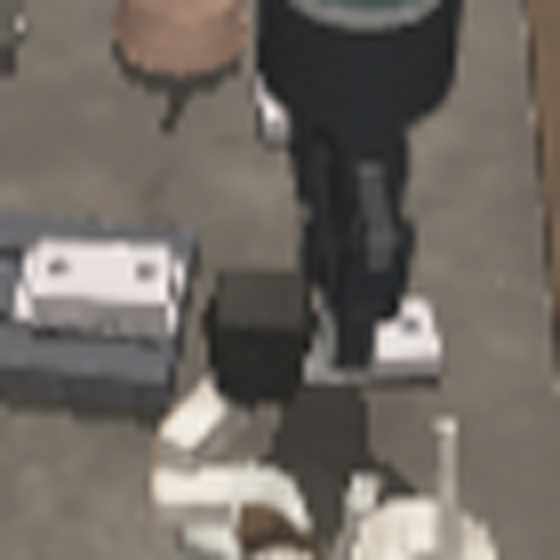

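View pics/s10c.png

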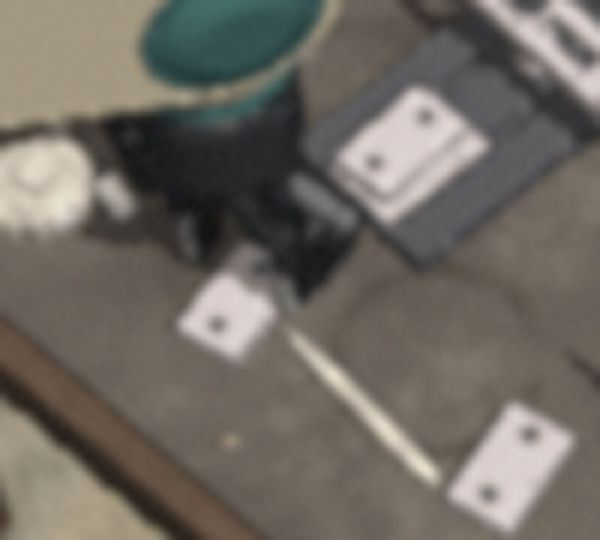

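Call:
{"method": "drive_tool", "body": {"deltas": [[[0.005, 0, 0.15], [0, 0, 0], 0.1], [[0, 0, 0], [0, 0, 0], 0.1]]}}

```text
time_s: 13.0
tcp_pos: [0.4492, -0.1565, -0.025]
tcp_rot: [2.404, -2.021, -0.006]
ft_force: [0.1, 0.1, 0.2]
finger_gap: 0.0474
```

Run:
```python
from h import *
plan([0.4511,-0.1571,-0.022],np.radians(-80.1))
snap('wrist','w11');snap('side','d11')
c=C('w11');P=c.cloud();a=np.radians(9.9);ux=np.array([np.cos(a),np.sin(a)]);uy=np.array([-np.sin(a),np.cos(a)])
L=(P[...,:2]-[.4511,-.1571])@np.stack([ux,uy],1)
m=(c.p.max(-1)<130)&(P[...,2]>.003)&(abs(L[...,0])<.016)&(abs(L[...,1])<.05)&(P[...,2]<.05)
for u in (265,270,275,372,378,384):
    print(u,[(v,P[v,u].round(3).tolist()) for v in range(225,265,4)])
s=C('d11');Q=s.cloud()
for u in (362,364,366): print(u,[(v,Q[v,u].round(3).tolist()) for v in range(216,230,1)])
```

```text
t 13.0 tcp [ 0.4492 -0.1565 -0.025 ] gap 0.0474 F [0.1 0.1 0.2] xang -80.11 zax [-0.0034  0.0017 -1.    ]
need tool shift m [ 0.0009 -0.0018 -0.003 ] units [ 0.015 -0.029 -0.05 ] turn units [ 0.02   0.015 -0.001]
shift after turn, units [ 0.015 -0.029 -0.05 ]
265 [(225, [0.459, -0.123, 0.002]), (229, [0.457, -0.123, 0.002]), (233, [0.454, -0.123, 0.001]), (237, [0.451, -0.123, 0.001]), (241, [0.455, -0.125, 0.012]), (245, [0.455, -0.126, 0.017]), (249, [0.455, -0.127, 0.02]), (253, [0.455, -0.128, 0.025]), (257, [0.455, -0.128, 0.029]), (261, [0.456, -0.129, 0.034])]
270 [(225, [0.459, -0.125, 0.001]), (229, [0.457, -0.125, 0.001]), (233, [0.454, -0.126, 0.001]), (237, [0.452, -0.126, 0.001]), (241, [0.455, -0.127, 0.011]), (245, [0.455, -0.128, 0.016]), (249, [0.455, -0.129, 0.021]), (253, [0.455, -0.13, 0.025]), (257, [0.455, -0.13, 0.028]), (261, [0.457, -0.131, 0.034])]
275 [(225, [0.46, -0.128, 0.002]), (229, [0.457, -0.128, 0.002]), (233, [0.455, -0.128, 0.001]), (237, [0.453, -0.129, 0.001]), (241, [0.455, -0.13, 0.012]), (245, [0.456, -0.131, 0.017]), (249, [0.455, -0.131, 0.
[... 1624 characters left out ...]
0.446, -0.104, 0.06]), (222, [0.446, -0.101, 0.059]), (223, [0.445, -0.104, 0.052]), (224, [0.444, -0.121, 0.033]), (225, [0.444, -0.121, 0.029]), (226, [0.444, -0.123, 0.023]), (227, [0.443, -0.126, 0.016]), (228, [0.443, -0.121, 0.016]), (229, [0.442, -0.128, 0.005])]
366 [(216, [0.442, -0.09, 0.093]), (217, [0.442, -0.094, 0.086]), (218, [0.441, -0.095, 0.081]), (219, [0.441, -0.098, 0.074]), (220, [0.44, -0.11, 0.06]), (221, [0.44, -0.105, 0.06]), (222, [0.439, -0.106, 0.055]), (223, [0.44, -0.102, 0.055]), (224, [0.438, -0.118, 0.036]), (225, [0.438, -0.124, 0.027]), (226, [0.438, -0.12, 0.026]), (227, [0.437, -0.119, 0.022]), (228, [0.437, -0.126, 0.012]), (229, [0.436, -0.13, 0.004])]
```

Call:
{"method": "drive_tool", "body": {"deltas": [[[0.01, -0.06, 0], [0.02, 0.015, 0], 0.1], [[0, 0, 0.07], [0, 0, 0], 0.1], [[0, 0, 0], [0, 0, 0], 0.1]]}}

```text
time_s: 13.48
tcp_pos: [0.4532, -0.1566, -0.0288]
tcp_rot: [-2.405, 2.021, -0.001]
ft_force: [-0.1, 0.1, -0.1]
finger_gap: 0.047
```

Run:
```python
from h import *
plan([0.4511,-0.1571,-0.03],np.radians(-80.1))
snap('wrist','w12')
c=C('w12');P=c.cloud()
for u in (270,275,372,378):
    print(u,[(v,P[v,u].round(3).tolist()) for v in range(232,250,2)])
```

```text
t 13.47 tcp [ 0.4532 -0.1566 -0.0288] gap 0.047 F [-0.1  0.1 -0.1] xang -80.09 zax [ 5.e-04 -3.e-04 -1.e+00]
need tool shift m [0.0002 0.0021 0.0012] units [0.003 0.035 0.019] turn units [-0.003 -0.002  0.001]
shift after turn, units [0.003 0.035 0.019]
270 [(232, [0.461, -0.126, 0.002]), (234, [0.46, -0.126, 0.003]), (236, [0.459, -0.126, 0.002]), (238, [0.458, -0.127, 0.002]), (240, [0.459, -0.127, 0.006]), (242, [0.459, -0.128, 0.01]), (244, [0.459, -0.128, 0.011]), (246, [0.459, -0.128, 0.014]), (248, [0.459, -0.129, 0.016])]
275 [(232, [0.461, -0.129, 0.002]), (234, [0.46, -0.129, 0.002]), (236, [0.459, -0.129, 0.001]), (238, [0.458, -0.129, 0.002]), (240, [0.459, -0.13, 0.007]), (242, [0.459, -0.13, 0.008]), (244, [0.459, -0.13, 0.011]), (246, [0.459, -0.131, 0.013]), (248, [0.46, -0.131, 0.016])]
372 [(232, [0.47, -0.179, 0.001]), (234, [0.468, -0.18, 0.0]), (236, [0.524, -0.144, 0.142]), (238, [0.466, -0.18, 0.001]), (240, [0.467, -0.179, 0.006]), (242, [0.468, -0.179, 0.009]), (244, [0.468, -0.178, 0.012]), (246, [0.467, -0.178, 0.013]), (248, [0.468, -0.177, 0.016])]
378 [(232, [0.47, -0.183, -0.0]), (234, [0.469, -0.183, 0.0]), (236, [0.468, -0.183, -0.0]), (238, [0.467, -0.183, 0.0]), (240, [0.468, -0.182, 0.006]), (242, [0.468, -0.181, 0.009]), (244, [0.468, -0.181, 0.011]), (246, [0.468, -0.181, 0.013]), (248, [0.468, -0.18, 0.015])]
```

Call:
{"method": "drive_tool", "body": {"deltas": [[[0, 0.03, -0.01], [0, 0, 0], -0.1], [[0, 0, 0], [0, 0, 0], -0.3], [[0, 0, 0], [0, 0, 0], -0.6], [[0, 0, 0], [0, 0, 0], -0.6], [[0, 0, 0], [0, 0, 0], -0.6]], "force": 50}}

```text
time_s: 14.15
tcp_pos: [0.4518, -0.1572, -0.0274]
tcp_rot: [-2.405, 2.021, -0.003]
ft_force: [-2.2, -0.3, 4.5]
finger_gap: 0.0324
```

Run:
```python
from h import *
plan([0.4511,-0.1571,-0.03],np.radians(-80.1))
```

```text
t 14.15 tcp [ 0.4518 -0.1572 -0.0274] gap 0.0324 F [-2.2 -0.3  4.5] xang -80.1 zax [ 1.5e-03 -9.0e-04 -1.0e+00]
need tool shift m [-0.0002  0.0007  0.0026] units [-0.004  0.011  0.043] turn units [-0.009 -0.008 -0.   ]
shift after turn, units [-0.004  0.011  0.043]
```

Call:
{"method": "drive_tool", "body": {"deltas": [[[0, 0, -0.5], [0, 0, 0], -0.6], [[0, 0, -0.8], [0, 0, 0], -0.6], [[0, 0, 0], [0, 0, 0], -0.6]]}}

```text
time_s: 14.52
tcp_pos: [0.4539, -0.1579, 0.0537]
tcp_rot: [-2.403, 2.02, -0.013]
ft_force: [0.4, -0.5, -1.9]
finger_gap: 0.0327
```

Run:
```python
from h import *
plan([0.5615,-0.168,0.045],np.radians(-93.3))
snap('side','d13');s=C('d13');cv2.imwrite('pics/d13c.png',cv2.resize(s.p[150:250,310:400,::-1],None,fx=6,fy=6,interpolation=cv2.INTER_CUBIC))
```

```text
t 14.53 tcp [ 0.4539 -0.1579  0.0537] gap 0.0327 F [ 0.4 -0.5 -1.9] xang -80.09 zax [ 0.0081 -0.0034 -1.    ]
need tool shift m [ 0.0284 -0.1042  0.0096] units [ 0.474 -1.737  0.161] turn units [-0.053 -0.026  1.537]
shift after turn, units [ 0.065 -1.8    0.146]
```

View pics/d13c.png

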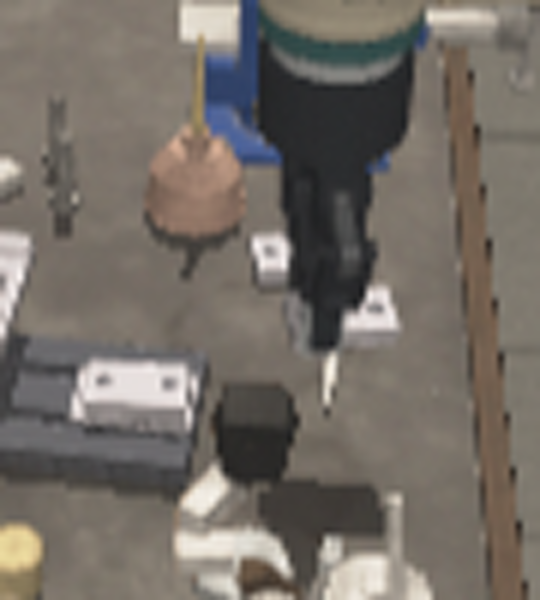

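Call:
{"method": "drive_tool", "body": {"deltas": [[[0, 0, 0], [-0.05, -0.03, 0.77], -0.6], [[0, 0, 0], [0, 0, 0.77], -0.6], [[0.02, -0.4, 0], [0, 0, 0], -0.6], [[0.02, -0.7, 0], [0, 0, 0], -0.6], [[0.02, -0.7, 0], [0, 0, 0], -0.6], [[0, 0, 0], [0, 0, 0], -0.6], [[0, 0, 0], [0, 0, 0], -0.6], [[0, 0, 0], [0, 0, 0], -0.6]]}}

```text
time_s: 15.58
tcp_pos: [0.5582, -0.1668, 0.049]
tcp_rot: [2.153, -2.283, -0.012]
ft_force: [-0.3, 0.4, -1.4]
finger_gap: 0.0331
```

Run:
```python
from h import *
plan([0.5615,-0.168,0.012],np.radians(-93.3))
snap('wrist','w14');snap('side','d14');s=C('d14');cv2.imwrite('pics/d14c.png',cv2.resize(s.p[160:240,280:370,::-1],None,fx=7,fy=7,interpolation=cv2.INTER_CUBIC))
```

```text
t 15.57 tcp [ 0.5582 -0.1668  0.049 ] gap 0.0331 F [-0.3  0.4 -1.4] xang -93.36 zax [-0.0077  0.0033 -1.    ]
need tool shift m [ 0.0012 -0.0037  0.037 ] units [ 0.019 -0.061  0.616] turn units [ 0.052  0.019 -0.006]
shift after turn, units [ 0.018 -0.056  0.617]
```

View pics/w14.png

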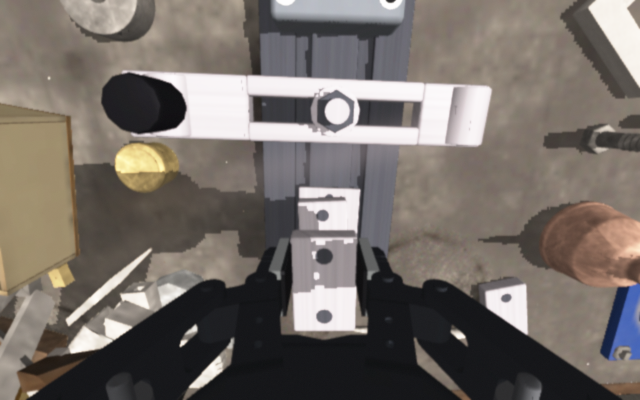

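View pics/d14c.png

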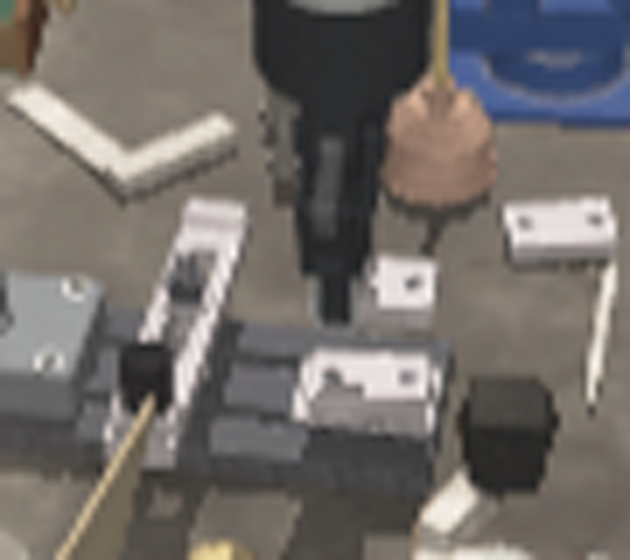

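Run:
```python
from h import *
c=C('w14');P=c.cloud();st=read_state()
for u,v in [(310,245),(340,245),(310,265),(340,270),(310,320),(340,320),(324,290)]: print(u,v,c.pt(u,v).round(4))
m=(P[...,2]>.075)&(P[...,2]<.1)&(P[...,0]<.6)&(P[...,0]>.5)&(abs(P[...,1]+.167)<.0165)&(c.p.min(-1)>60)
k,l,s,_=cv2.connectedComponentsWithStats(m.astype(np.uint8));i=1+s[1:,4].argmax();q=P[l==i]
print(s[i],q.mean(0),cv2.minAreaRect((q[:,:2]*1000).astype(np.float32)),q.min(0),q.max(0))
A=np.c_[q[:,:2]-q[:,:2].mean(0),np.ones(len(q))];print(np.linalg.lstsq(A,q[:,2],rcond=None)[0])
```

```text
310 245 [ 0.5684 -0.1603  0.0884]
340 245 [ 0.5681 -0.1753  0.0894]
310 265 [ 0.5576 -0.1596  0.0891]
340 270 [ 0.5534 -0.1747  0.0883]
310 320 [ 0.525  -0.1573  0.0901]
340 320 [ 0.5234 -0.1734  0.0893]
324 290 [ 0.5431 -0.1659  0.09  ]
[ 290  230   67  101 6053] [ 0.54820925 -0.1665355   0.0885888 ] ((544.6015625, -166.03782653808594), (33.011661529541016, 56.886932373046875), 87.88565063476562) [ 0.51590446 -0.18349327  0.07679794] [ 0.57346907 -0.15050066  0.09443911]
[-0.04848866  0.00642225  0.0885888 ]
```

Call:
{"method": "drive_tool", "body": {"deltas": [[[0.02, -0.04, 0], [0.05, 0.02, 0], -0.6], [[0, 0, 0.3], [0, 0, 0], -0.6], [[0, 0, 0.25], [0, 0, 0], -0.6], [[0, 0, 0], [0, 0, 0], -0.6], [[0, 0, 0], [0, 0, 0], -0.6]]}}

```text
time_s: 16.3
tcp_pos: [0.5616, -0.1682, 0.0164]
tcp_rot: [-2.156, 2.285, -0.001]
ft_force: [0.8, -0.4, -0.4]
finger_gap: 0.0325
```

Run:
```python
from h import *
plan([0.5604,-0.168,0.0046],np.radians(-93.3))
snap('wrist','w15')
c=C('w15');P=c.cloud()
m=(P[...,2]>.042)&(P[...,2]<.07)&(P[...,0]<.6)&(P[...,0]>.5)&(abs(P[...,1]+.167)<.0165)&(c.p.min(-1)>60)
k,l,s,_=cv2.connectedComponentsWithStats(m.astype(np.uint8));i=1+s[1:,4].argmax();q=P[l==i]
print(s[i],q.mean(0),cv2.minAreaRect((q[:,:2]*1000).astype(np.float32)),np.percentile(q[:,2],[5,25,50,75,95]))
```

```text
t 16.3 tcp [ 0.5616 -0.1682  0.0164] gap 0.0325 F [ 0.8 -0.4 -0.4] xang -93.33 zax [ 6.e-04 -5.e-04 -1.e+00]
need tool shift m [-0.0002  0.0012  0.0118] units [-0.003  0.02   0.197] turn units [-0.004 -0.003 -0.004]
shift after turn, units [-0.003  0.02   0.197]
[ 289  230   68  101 6105] [ 0.55074927 -0.16716992  0.05592048] ((547.453369140625, -166.99874877929688), (32.998714447021484, 57.88713455200195), 89.67189025878906) [0.05205772 0.05586176 0.05630902 0.05672169 0.05728378]
```

View pics/w15.png

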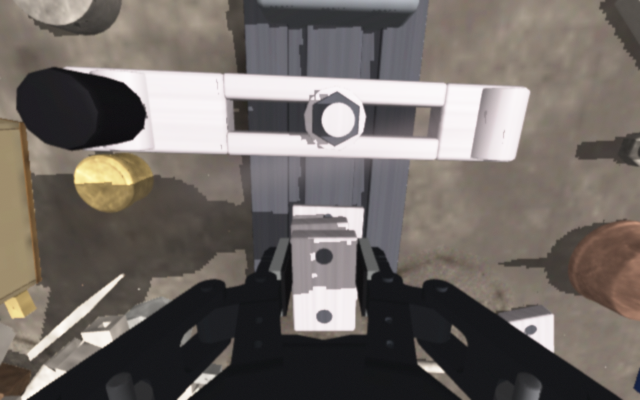

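Call:
{"method": "drive_tool", "body": {"deltas": [[[0, 0, 0.12], [0, 0, 0], -0.6], [[0, 0.01, 0.06], [0, 0, 0], -0.6], [[0, 0, 0], [0, 0, 0], -0.6], [[0, 0, 0], [0, 0, 0], -0.6]]}}

```text
time_s: 16.85
tcp_pos: [0.561, -0.1682, 0.0058]
tcp_rot: [-2.156, 2.285, -0.001]
ft_force: [-0.3, 0.5, -1.6]
finger_gap: 0.0324
```

Run:
```python
from h import *
plan([0.5604,-0.168,0.0046],np.radians(-93.3))
```

```text
t 16.85 tcp [ 0.561  -0.1682  0.0058] gap 0.0324 F [-0.3  0.5 -1.6] xang -93.34 zax [ 8.e-04 -5.e-04 -1.e+00]
need tool shift m [-0.0002  0.0006  0.0012] units [-0.003  0.01   0.019] turn units [-0.005 -0.003 -0.004]
shift after turn, units [-0.003  0.01   0.019]
```

Call:
{"method": "drive_tool", "body": {"deltas": [[[0, 0, 0.03], [0, 0, 0], -0.6], [[0, 0, 0], [0, 0, 0], -0.6]]}}

```text
time_s: 17.1
tcp_pos: [0.5613, -0.1683, 0.0046]
tcp_rot: [-2.156, 2.285, -0.003]
ft_force: [-2.2, 0.3, 3.8]
finger_gap: 0.0322
```

Call:
{"method": "drive_tool", "body": {"deltas": [[[0, 0, 0], [0, 0, 0], -0.1], [[0, 0, 0], [0, 0, 0], 0.0], [[0, 0, 0], [0, 0, 0], 0.1], [[0, 0, -0.3], [0, 0, 0], 0.1], [[0, 0, -0.7], [0, 0, 0], 0.1], [[0, 0.5, -0.8], [0, 0, 0], 0.1], [[0, 0.5, -0.8], [0, 0, 0], 0.1], [[0, 0, 0], [0, 0, 0], 0.1], [[0, 0, 0], [0, 0, 0], 0.1]]}}

```text
time_s: 18.23
tcp_pos: [0.501, -0.1646, 0.1605]
tcp_rot: [-2.155, 2.285, -0.003]
ft_force: [0.4, -0.2, -0.3]
finger_gap: 0.0468
```

Run:
```python
from h import *
plan([0.6428,-0.0917,0.1],np.radians(-160))
snap('wrist','w16')
c=C('w16');P=c.cloud();z=P[...,2]
br=c.p.min(-1)>130
def rect(m,n):
    k,l,s,_=cv2.connectedComponentsWithStats(m.astype(np.uint8))
    for i in range(1,k):
        if s[i,4]>150:
            q=P[l==i]; (cx,cy),(w,h),a=cv2.minAreaRect((q[:,:2]*1000).astype(np.float32)); print(n,s[i],q.mean(0).round(4),'rect',round(cx,1),round(cy,1),round(w,1),round(h,1),round(a,1))
reg=(P[...,0]>.38)&(P[...,0]<.6)&(P[...,1]<-.1)&(P[...,1]>-.24)
rect(reg&(z>.039)&(z<.055)&br,'plate1')
rect(reg&(z>.016)&(z<.055)&br,'pad+plates')
rect((P[...,0]>.6)&(P[...,0]<.7)&(P[...,1]>-.15)&(P[...,1]<-.05)&(z>.093)&(z<.11),'knob')
rect((P[...,0]>.57)&(P[...,0]<.7)&(P[...,1]>-.35)&(P[...,1]<-.03)&(z>.058)&(z<.073)&br,'strap')
```

```text
t 18.23 tcp [ 0.501  -0.1646  0.1605] gap 0.0468 F [ 0.4 -0.2 -0.3] xang -93.34 zax [ 1.7e-03 -8.0e-04 -1.0e+00]
need tool shift m [-0.0811 -0.1372  0.0607] units [-1.352 -2.287  1.011] turn units [-1.300e-02  2.000e-03  7.756e+00]
shift after turn, units [-2.637  0.334  1.008]
plate1 [ 306  114   36   58 1924] [ 0.5472 -0.167   0.0446] rect 546.4 -166.9 34.0 55.7 86.7
pad+plates [ 305  107   43   66 2524] [ 0.5492 -0.1689  0.0389] rect 546.6 -168.6 43.8 68.9 84.9
knob [ 199    8   36   39 1012] [ 0.638  -0.0953  0.0995] rect 638.4 -94.5 23.0 22.9 43.2
strap [ 222   16  204   52 6036] [ 0.6309 -0.176   0.0645] rect 631.7 -172.4 170.4 32.2 84.8
strap [202  37  23  22 232] [ 0.6301 -0.0774  0.0692] rect 628.6 -77.5 23.2 11.8 48.5
```

View pics/w16.png

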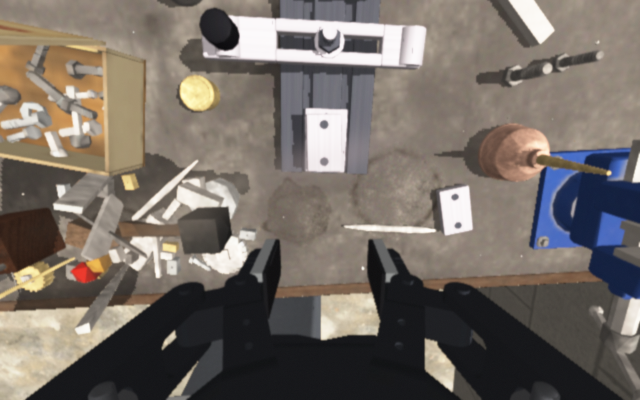

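Call:
{"method": "drive_tool", "body": {"deltas": [[[-0.4, -0.6, 0], [0, 0, 0], 0.15], [[-0.5, -0.8, 0], [0, 0, 0], 0.15], [[-0.45, -0.87, 0], [0, 0, 0.76], 0.15], [[0, 0, 0], [0, 0, 1], 0.15], [[0, 0, 0], [0, 0, 1], 0.15], [[0, 0, 0], [0, 0, 1], 0.15], [[0, 0, 0], [0, 0, 1], 0.15], [[0, 0, 0], [0, 0, 1], 0.15], [[0, 0, 0], [0, 0, 1], 0.15], [[0, 0, 0], [0, 0, 1], 0.15], [[0, 0, 0], [0, 0, 0], 0.15], [[0, 0, 0], [0, 0, 0], 0.15]]}}

```text
time_s: 19.77
tcp_pos: [0.6415, -0.0916, 0.1588]
tcp_rot: [0.549, -3.092, -0.0]
ft_force: [0.7, 0.1, -0.4]
finger_gap: 0.0492
```

Run:
```python
from h import *
plan([0.641,-0.0917,0.06],np.radians(-160))
print(read_state()['q'])
snap('wrist','w17')
c=C('w17');P=c.cloud();z=P[...,2]
m=(P[...,0]>.6)&(P[...,0]<.7)&(P[...,1]>-.15)&(P[...,1]<-.05)&(z>.093)&(z<.105)&(c.p.max(-1)<90)
print(P[m].mean(0),m.sum(),cv2.minAreaRect((P[m][:,:2]*1000).astype(np.float32)))
```

```text
t 19.77 tcp [ 0.6415 -0.0916  0.1588] gap 0.0492 F [ 0.7  0.1 -0.4] xang -159.86 zax [-1.e-03 -1.e-04 -1.e+00]
need tool shift m [0.0004 0.     0.0988] units [0.007 0.    1.647] turn units [ 0.002 -0.006  0.017]
shift after turn, units [0.008 0.    1.647]
[-1.98591379e-01  4.19080825e-01  1.06404254e+00 -3.12966048e-04
  1.65941379e+00  2.59140833e+00]
[ 0.63968772 -0.09530631  0.09973587] 581 ((639.3935546875, -94.67572784423828), (21.849891662597656, 21.927295684814453), 39.59773635864258)
```

View pics/w17.png

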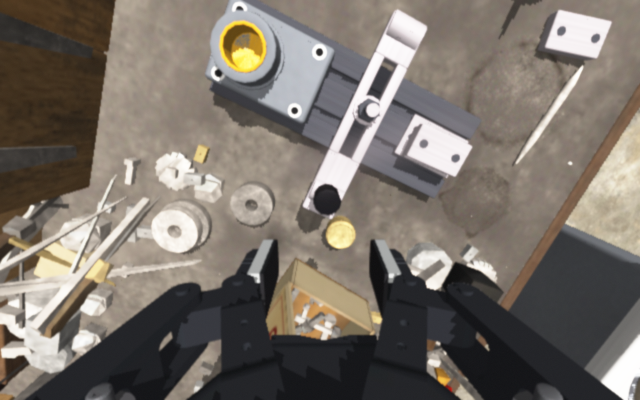

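Call:
{"method": "drive_tool", "body": {"deltas": [[[0.04, -0.03, 0.3], [0, 0, 0], 0.15], [[0, 0, 0.6], [0, 0, 0], 0.15], [[0, 0, 0.6], [0, 0, 0], 0.15], [[0, 0, 0.33], [0, 0, 0], 0.15], [[0, 0, 0], [0, 0, 0], 0.1], [[0, 0, 0], [0, 0, 0], -0.3], [[0, 0, 0], [0, 0, 0], -0.9], [[0, 0, 0], [0, 0, 0], -0.9], [[0, 0, 0], [0, 0, 0], -0.9], [[0, 0, 0], [0, 0, 0], -0.9]], "force": 25}}

```text
time_s: 21.08
tcp_pos: [0.6405, -0.0941, 0.0507]
tcp_rot: [-0.545, 3.092, -0.001]
ft_force: [0.5, 1.2, 2.7]
finger_gap: 0.0231
```

Run:
```python
from h import *
plan([0.641,-0.0917,0.05],np.radians(-160))
stud=np.array([.6335,-.176]); k=read_state()['tcp_pos'][:2]; v=k-stud; r0=np.hypot(*v); th0=np.arctan2(v[1],v[0]); print('r',r0,'ang',np.degrees(th0))
thE=np.radians(180-5.3)+.03
n=13
ths=np.linspace(th0,thE,n+1); rr=np.linspace(r0,.085,n+1); pos=stud+rr[:,None]*np.c_[np.cos(ths),np.sin(ths)]
st=read_state();Rm=R.from_rotvec(st['tcp_rot']).as_matrix(); x=np.arctan2(Rm[1,0],Rm[0,0]); 
dy=-np.radians(75)/n
for i in range(n):
    a=x-i*dy; ux=np.array([np.cos(a),np.sin(a)]); uy=np.array([np.sin(a),-np.cos(a)])
    d=pos[i+1]-pos[i]; print(i,(d@ux/.06).round(3),(d@uy/.06).round(3),(dy/.15).round(3),pos[i+1].round(4))
```

```text
t 21.07 tcp [ 0.6405 -0.0941  0.0507] gap 0.0231 F [0.5 1.2 2.7] xang -160.02 zax [ 1.9e-03 -5.0e-04 -1.0e+00]
need tool shift m [-0.0013  0.0021  0.0007] units [-0.022  0.035  0.011] turn units [-0.007  0.011 -0.002]
shift after turn, units [-0.022  0.035  0.011]
r 0.08216512253694035 ang 85.13511505621085
0 0.155 0.064 -0.671 [ 0.6304 -0.0937]
1 0.157 0.061 -0.671 [ 0.6203 -0.0945]
2 0.159 0.058 -0.671 [ 0.6104 -0.0965]
3 0.16 0.055 -0.671 [ 0.6008 -0.0997]
4 0.162 0.051 -0.671 [ 0.5916 -0.1041]
5 0.163 0.048 -0.671 [ 0.583  -0.1096]
6 0.165 0.044 -0.671 [ 0.5751 -0.1161]
7 0.166 0.041 -0.671 [ 0.568  -0.1235]
8 0.167 0.037 -0.671 [ 0.5619 -0.1318]
9 0.169 0.034 -0.671 [ 0.5568 -0.1408]
10 0.17 0.03 -0.671 [ 0.5529 -0.1504]
11 0.171 0.026 -0.671 [ 0.5502 -0.1604]
12 0.172 0.023 -0.671 [ 0.5487 -0.1707]
```

Call:
{"method": "drive_tool", "body": {"deltas": [[[0.155, 0.06, 0], [0, 0, -0.67], -0.9], [[0.157, 0.06, 0], [0, 0, -0.67], -0.9], [[0.159, 0.057, 0], [0, 0, -0.67], -0.9], [[0.16, 0.054, 0], [0, 0, -0.67], -0.9], [[0.162, 0.05, 0], [0, 0, -0.67], -0.9], [[0.163, 0.047, 0], [0, 0, -0.67], -0.9], [[0, 0, 0], [0, 0, 0], -0.9]]}}

```text
time_s: 21.95
tcp_pos: [0.5833, -0.1088, 0.0508]
tcp_rot: [-1.441, 2.788, 0.001]
ft_force: [1.9, 6.0, 3.1]
finger_gap: 0.0228
```

Run:
```python
from h import *
plan([0.583,-0.1096,0.05],np.radians(-125))
```

```text
t 21.95 tcp [ 0.5833 -0.1088  0.0508] gap 0.0228 F [1.9 6.  3.1] xang -125.33 zax [ 0.0028  0.0018 -1.    ]
need tool shift m [ 0.0009 -0.0002  0.0008] units [ 0.015 -0.004  0.013] turn units [-0.008  0.021 -0.039]
shift after turn, units [ 0.014 -0.004  0.013]
```

Call:
{"method": "drive_tool", "body": {"deltas": [[[0.165, 0.044, 0], [0, 0, -0.67], -0.9], [[0.166, 0.041, 0], [0, 0, -0.67], -0.9], [[0.167, 0.037, 0], [0, 0, -0.67], -0.9], [[0.169, 0.034, 0], [0, 0, -0.67], -0.9], [[0.17, 0.03, 0], [0, 0, -0.67], -0.9], [[0.171, 0.026, 0], [0, 0, -0.67], -0.9], [[0.15, 0.02, 0], [0, 0, -0.67], -0.9], [[0, 0, 0], [0, 0, 0], -0.9], [[0, 0, 0], [0, 0, 0], -0.9]]}}

```text
time_s: 23.08
tcp_pos: [0.5486, -0.1695, 0.0502]
tcp_rot: [-2.311, 2.127, -0.001]
ft_force: [-1.9, 2.5, 4.3]
finger_gap: 0.0229
```

Run:
```python
from h import *
plan([0.549,-0.1685,0.05],np.radians(-85.3))
snap('side','d18');snap('wrist','w18')
s=C('d18');cv2.imwrite('pics/d18c.png',cv2.resize(s.p[160:240,250:360,::-1],None,fx=7,fy=7,interpolation=cv2.INTER_CUBIC))
```

```text
t 23.07 tcp [ 0.5486 -0.1695  0.0502] gap 0.0229 F [-1.9  2.5  4.3] xang -85.25 zax [ 6.e-04 -3.e-04 -1.e+00]
need tool shift m [-0.001  -0.0005  0.0002] units [-0.016 -0.008  0.003] turn units [-0.004 -0.002  0.006]
shift after turn, units [-0.016 -0.008  0.003]
```

View pics/d18c.png

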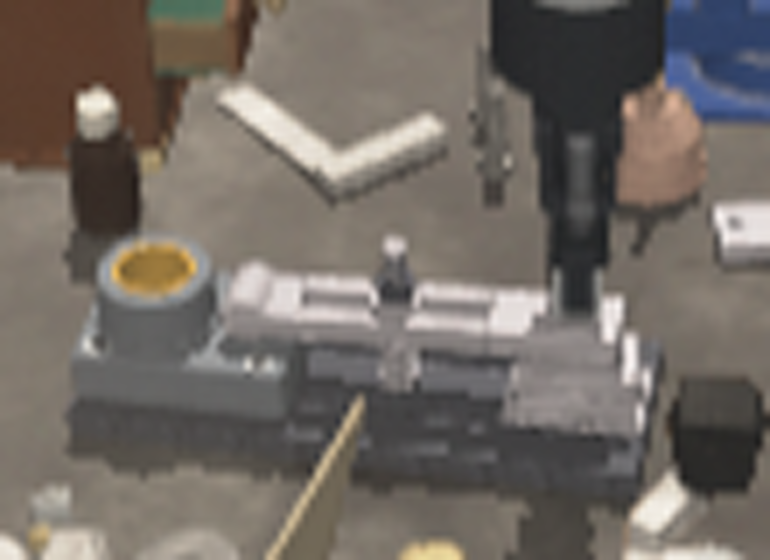

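View pics/w18.png

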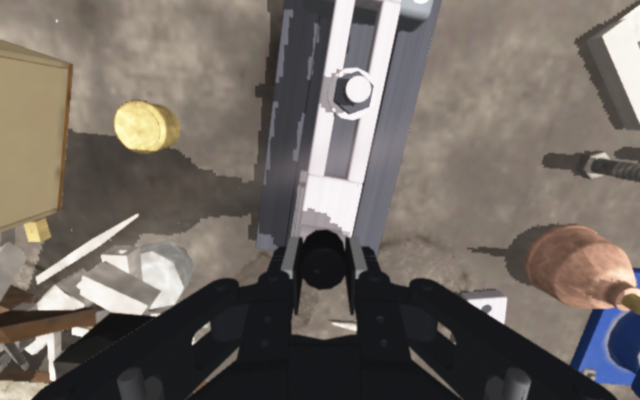

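Call:
{"method": "drive_tool", "body": {"deltas": [[[0.05, 0, 0], [0, 0, 0], -0.9], [[0, 0, 0], [0, 0, 0], -0.9]]}}

```text
time_s: 23.42
tcp_pos: [0.5484, -0.171, 0.0497]
tcp_rot: [-2.312, 2.124, 0.004]
ft_force: [-3.7, 9.8, 4.5]
finger_gap: 0.0223
```

Run:
```python
from h import *
plan([0.549,-0.1685,0.044],np.radians(-85.3))
snap('wrist','w19');c=C('w19');P=c.cloud();z=P[...,2]
m=(P[...,0]>.57)&(P[...,0]<.69)&(P[...,1]>-.24)&(P[...,1]<-.1)&(z>.056)&(z<.071)&(c.p.min(-1)>110)
k,l,s,_=cv2.connectedComponentsWithStats(m.astype(np.uint8));i=1+s[1:,4].argmax();q=P[l==i]
print(s[i],cv2.minAreaRect((q[:,:2]*1000).astype(np.float32)))
```

```text
t 23.43 tcp [ 0.5484 -0.171   0.0497] gap 0.0223 F [-3.7  9.8  4.5] xang -85.14 zax [-0.001  0.003 -1.   ]
need tool shift m [-0.0025 -0.0008  0.0057] units [-0.041 -0.013  0.094] turn units [0.005 0.02  0.018]
shift after turn, units [-0.042 -0.013  0.094]
[ 300    0   99  210 8319] ((623.5560913085938, -175.66806030273438), (32.2186279296875, 109.72059631347656), 85.17288208007812)
```

Call:
{"method": "drive_tool", "body": {"deltas": [[[-0.03, 0, 0.03], [0, 0, 0], -0.9], [[0, 0, 0.04], [0, 0, 0], -0.9], [[0, 0, 0.03], [0, 0, 0], -0.9], [[0, 0, 0], [0, 0, 0], -0.9]], "force": 50}}

```text
time_s: 23.98
tcp_pos: [0.5482, -0.1703, 0.0468]
tcp_rot: [-2.313, 2.126, 0.001]
ft_force: [-14.8, 9.7, 21.8]
finger_gap: 0.0225
```

Call:
{"method": "drive_tool", "body": {"deltas": [[[0, 0, 0.04], [0, 0, 0], -0.9], [[0, 0, 0], [0, 0, 0], -0.9]]}}

```text
time_s: 24.22
tcp_pos: [0.5484, -0.1704, 0.0467]
tcp_rot: [-2.313, 2.126, 0.0]
ft_force: [-22.5, 11.8, 35.0]
finger_gap: 0.022
```

Call:
{"method": "drive_tool", "body": {"deltas": [[[0, 0.03, -0.01], [0, 0, 0], -0.9], [[0, 0, 0], [0, 0, 0], -0.9], [[0, 0, 0], [0, 0, 0], -0.9]]}}

```text
time_s: 24.6
tcp_pos: [0.5483, -0.1703, 0.0467]
tcp_rot: [-2.311, 2.123, -0.005]
ft_force: [-10.1, 10.5, 26.7]
finger_gap: 0.0221
```

Run:
```python
from h import *
plan([0.549,-0.1685,0.044],np.radians(-85.3))
snap('side','d20');snap('wrist','w20');snap('scene','s20')
s=C('d20');cv2.imwrite('pics/d20c.png',cv2.resize(s.p[180:235,260:360,::-1],None,fx=8,fy=8,interpolation=cv2.INTER_CUBIC))
s=C('s20');cv2.imwrite('pics/s20c.png',cv2.resize(s.p[130:270,230:400,::-1],None,fx=4.5,fy=4.5,interpolation=cv2.INTER_CUBIC))
for n in ('w19','w20'):
    c=C(n);P=c.cloud();z=P[...,2]
    m=(P[...,0]>.575)&(P[...,0]<.69)&(P[...,1]>-.24)&(P[...,1]<-.1)&(z>.05)&(z<.071)&(c.p.min(-1)>110)
    k,l,s,_=cv2.connectedComponentsWithStats(m.astype(np.uint8));i=1+s[1:,4].argmax();q=P[l==i]
    A=np.c_[q[:,0]-.6337,q[:,1]+.176,np.ones(len(q))];f=np.linalg.lstsq(A,q[:,2],rcond=None)[0]
    print(n,f,cv2.minAreaRect((q[:,:2]*1000).astype(np.float32))[2],'z at knob',f@[-.0846,.0078,1])
    m=(P[...,0]>.5)&(P[...,0]<.6)&(abs(P[...,1]+.169)<.013)&(z>.08)&(z<.105)&(c.p.max(-1)<60);print('knob z',np.percentile(z[m],[50,90]) if m.any() else 0)
```

```text
t 24.6 tcp [ 0.5483 -0.1703  0.0467] gap 0.0221 F [-10.1  10.5  26.7] xang -85.15 zax [ 4.6e-03  2.0e-04 -1.0e+00]
need tool shift m [-0.0018 -0.0008  0.0027] units [-0.029 -0.014  0.046] turn units [-0.03  -0.001  0.017]
shift after turn, units [-0.029 -0.014  0.046]
w19 [-0.02939536  0.00958193  0.06270363] 85.17288208007812 z at knob 0.06526521160800523
knob z [0.09699849 0.09822794]
w20 [-0.00722264  0.01143799  0.06143011] 84.95057678222656 z at knob 0.06213036162110232
knob z [0.09384996 0.09536766]
```

View pics/d20c.png

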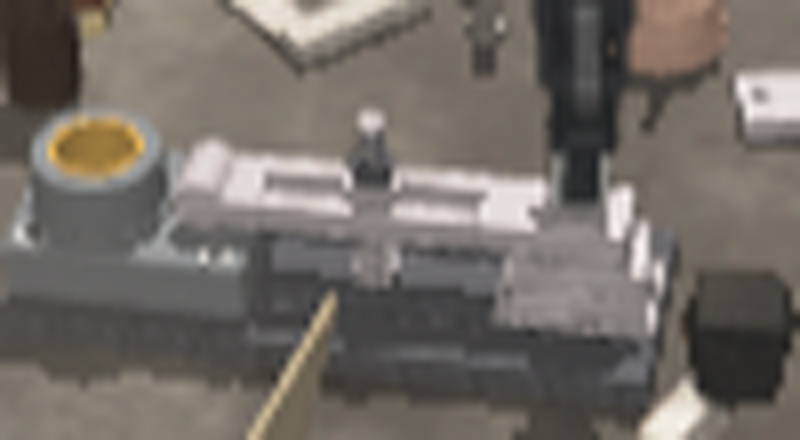

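View pics/s20c.png

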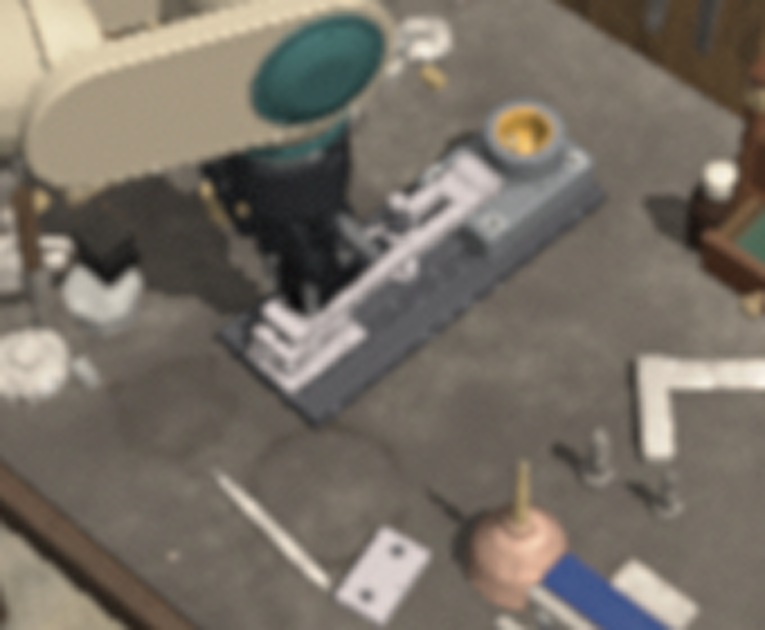

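View pics/w20.png

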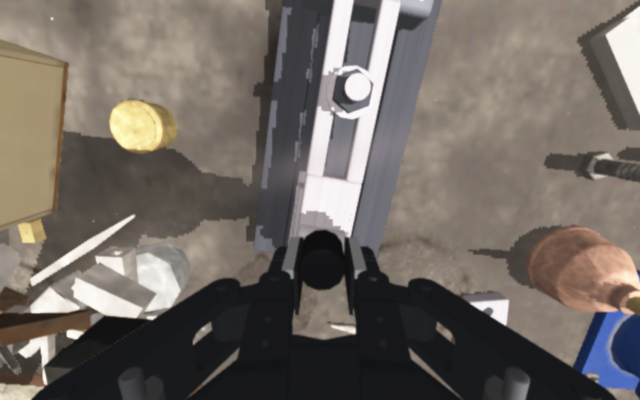

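Run:
```python
from h import *
st=read_state();print(st['time_s'],st['ft_force'],st['finger_gap'],st['tcp_pos'])
print(workorder.finish_job())
st=read_state();print(st['time_s'],st['ft_force'],st['finger_gap'],st['tcp_pos'])
```

```text
24.75 [-11.20941021  10.24080385  27.39037381] 0.022079538742470952 [ 0.54827445 -0.17034219  0.04671987]
the job is handed in; nothing more can be done
None
the job is handed in; nothing more can be done
```

The clamp is packed with two plates in all. The strap is shut and the gripper is still holding its heel down by the knob. I handed the job in at 24.8 s; it reports no verdict.

**What I did:** I measured the foot about 30 mm above the pad, so one further plate (24 mm stack) clears it and a third would not. I swung the strap to its open stop and laid the left loose plate on the first. Then I swung the strap back until it met the shut stop and pressed the heel down. The other loose plate stays on the bench as the spare.

**Last checks:**
- **Plate placing:** Before the strap went back, the added plate sat 1–3 mm from the pad's middle. It was flat and about 2° off the base plate's line. With the strap back over the stack I could only check it by eye, and it still looked square.
- **Swing:** the strap lies within 0.5° of the base plate's line.
- **Pressing:** The heel sank about 6 mm of its 16 mm and then met firm resistance. The gripper holds about 27 N downward, and a steady 10–11 N to the side along each horizontal axis. That leaves a rough 20 N on the stack, worked out rather than measured.
- **Other things lying about:** the last pictures show the scriber, oil can, bolts and square where they were. I judged that by eye and did not measure each one.

**What disagreed:** The fingertips sat about 30 mm above the reported tool point, so my first try closed just above the knob. I corrected for this from the camera depth. The stud position also differed by about 3 mm between views, which caused no trouble.

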